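# Charge a grinding jar with steel balls using a hand scoop

### The job

Use the scoop to load all five steel grinding balls from the bin into the open jar on the balance (a corner of the bin makes the backstop that lets the scoop get under them; go back for any that are left); the fingers themselves must not touch the balls. Leave the jar standing in the middle of the balance pan, and do not disturb the jar lid, wash bottle or sample tube lying about. Finish by setting the scoop back upright on the rubber mat and letting go.

Things in the scene. Friction and masses are not known exactly. Their poses are not given: they have to be found in the camera images.
- bin: Open rectangular grey plastic bin, fixed to the bench: outside 220 (its x) by 160 (its y) by 65 high, walls and floor 5 thick, inside 210 by 150. Origin at the centre of its underside (the inner floor is at z = 5 mm, the rim at 65 mm); x along its length, y across. It stands to the left or to the right of the mat. The balls lie scattered in its +x half, nearer its +y wall.
- ball0_center (a point): Centre of one of five alike polished steel grinding balls, 20 mm across, 33 g, loose on the bin floor. They roll when pushed (on a slope over about 11 degrees they roll by themselves) and are slippery. Balls packed against a wall climb onto the scoop under a push of some 10 to 25 N; if they jam, easing off and pushing again frees them.
- ball1_center (a point): Centre of one of five alike polished steel grinding balls, 20 mm across, 33 g, loose on the bin floor. They roll when pushed (on a slope over about 11 degrees they roll by themselves) and are slippery. Balls packed against a wall climb onto the scoop under a push of some 10 to 25 N; if they jam, easing off and pushing again frees them.
- ball2_center (a point): Centre of one of five alike polished steel grinding balls, 20 mm across, 33 g, loose on the bin floor. They roll when pushed (on a slope over about 11 degrees they roll by themselves) and are slippery. Balls packed against a wall climb onto the scoop under a push of some 10 to 25 N; if they jam, easing off and pushing again frees them.
- ball3_center (a point): Centre of one of five alike polished steel grinding balls, 20 mm across, 33 g, loose on the bin floor. They roll when pushed (on a slope over about 11 degrees they roll by themselves) and are slippery. Balls packed against a wall climb onto the scoop under a push of some 10 to 25 N; if they jam, easing off and pushing again frees them.
- ball4_center (a point): Centre of one of five alike polished steel grinding balls, 20 mm across, 33 g, loose on the bin floor. They roll when pushed (on a slope over about 11 degrees they roll by themselves) and are slippery. Balls packed against a wall climb onto the scoop under a push of some 10 to 25 N; if they jam, easing off and pushing again frees them.
- scoop_bowl (a point): Loose scoop of bent steel sheet, 0.14 kg; this point is 12 mm above the centre of its underside. Axes: x towards its open front lip, z up. Flat floor 80 (x) by 76 (y), 2 thick, lip 40 mm ahead of this point, open at the front with a blunt straight lip; side walls 30 high and 3 thick that end 20 mm behind the lip, back wall 35 high; 70 mm clear between the side walls. Stands upright on the mat at the start.
- scoop_handle (a point): Grip point of the scoop's handle: a flat upright black grip fixed to the back of the bowl, 14 thick (scoop x), 36 wide (y), from 32 to 122 mm above the scoop's underside. This point is on its centre line, 100 mm above the underside and 43 mm behind the bowl's centre; axes as for scoop_bowl.
- scoop: The scoop as a whole; origin at the centre of the bowl's underside, axes as for scoop_bowl.
- mat: Fixed black rubber mat 160 (x) by 150 (y) by 4 thick where the scoop stands; origin at the centre of its underside.
- balance_pan (a point): Centre of the top of the balance's round pan (130 across, 50 mm above the bench). The balance is fixed, 200 (x) by 170 (y), its pan 20 mm from its centre towards its +x, and stands on the other side of the mat from the bin.
- jar_mouth (a point): Centre of the mouth of the open steel grinding jar standing loose on the pan, 0.9 kg: outside 116 across and 62 high, mouth and inside 106 across, inner floor 56 mm below the rim. This point is level with the rim (112 mm above the bench); z up.
- jar: The jar; origin at the centre of its underside.
- jar_lid: The jar's loose steel lid, 120 across, lying on the bench beyond the mat, a bystander; origin under its centre.
- wash_bottle: Loose white bottle, 64 across and about 160 high, a bystander at the back; origin under its centre.
- tube: Loose capped sample tube, 95 long and 17 across, lying on the bench near the robot, a bystander; origin on the bench under its middle.
Not all that is in view belongs to the job. Leave any green look-alike of the jar alone.

How it is judged (in metres and radians):
On the way:
1. one or more balls carried in the scoop, clear above the bin's rim (((distance between ball0_center and scoop_bowl below 0.055 m and z of ball0_center in the frame of scoop_bowl above -0.012 m and height (world z) of ball0_center above 0.095 m) or (distance between ball1_center and scoop_bowl below 0.055 m and z of ball1_center in the frame of scoop_bowl above -0.012 m and height (world z) of ball1_center above 0.095 m) or (distance between ball2_center and scoop_bowl below 0.055 m and z of ball2_center in the frame of scoop_bowl above -0.012 m and height (world z) of ball2_center above 0.095 m) or (distance between ball3_center and scoop_bowl below 0.055 m and z of ball3_center in the frame of scoop_bowl above -0.012 m and height (world z) of ball3_center above 0.095 m) or (distance between ball4_center and scoop_bowl below 0.055 m and z of ball4_center in the frame of scoop_bowl above -0.012 m and height (world z) of ball4_center above 0.095 m))), for 0.2 s.
At the end, for the whole second after the job is handed in: All five balls lie inside the jar, their centres below its rim; the jar stands upright (within 6 degrees) within 25 mm of the pan's centre; the scoop stands upright (within 7 degrees) and still on the mat, the centre of its bowl over the mat (horizontal distance between each of ball0_center, ball1_center, ball2_center, ball3_center, ball4_center and jar_mouth below 0.055 m and z of ball0_center in the frame of jar_mouth between -0.062 and -0.004 m and z of ball1_center in the frame of jar_mouth between -0.062 and -0.004 m and z of ball2_center in the frame of jar_mouth between -0.062 and -0.004 m and z of ball3_center in the frame of jar_mouth between -0.062 and -0.004 m and z of ball4_center in the frame of jar_mouth between -0.062 and -0.004 m and horizontal distance between jar_mouth and balance_pan below 0.025 m and angle between jar_mouth's own z axis and vertical below 0.1 rad and x of scoop_bowl in the frame of mat between -0.08 and 0.08 m and y of scoop_bowl in the frame of mat between -0.075 and 0.075 m and height (world z) of scoop_bowl below 0.024 m and angle between scoop_bowl's own z axis and vertical below 0.12 rad and linear speed of scoop below 0.02 m/s); the robot touches nothing.
It fails at once if the fingers touch a ball (contact force between the fingers and ball0_c0 above 0.3 N or contact force between the fingers and ball1_c0 above 0.3 N or contact force between the fingers and ball2_c0 above 0.3 N or contact force between the fingers and ball3_c0 above 0.3 N or contact force between the fingers and ball4_c0 above 0.3 N).
It fails at once if the jar is tipped (angle between jar's own z axis and vertical above 0.4 rad).
It fails at once if the jar lid, wash bottle or sample tube is shifted more than 40 mm (distance of any of jar_lid, wash_bottle, tube from where it was at the start of the episode above 0.04 m).
It also fails if it takes over 72 s, if anything falls off the work surface, if the arm or the gripper's body presses on something with over 40 N, if the wrist force passes 120 N, or if a joint passes its speed limit or range.

### The arm

A 7-joint arm with a two-finger parallel gripper is mounted at the origin on the work surface. World frame = base frame: x ahead of the robot, y to its left, z up, the work surface at z = 0. Lengths are in mm, angles in rad, forces in N, time in s.
With the tool pointing down it reaches from about 425 to 875 mm from the base axis. Payload 9.9 kg.
Tool frame: the origin (TCP) lies at the very end of the fingers, on their centre line; the grasp point (between the pads) lies 19 mm behind it (r.grasp_offset is the distance from the TCP to the grasp point, in mm); z points along the fingers, y is the line along which they close (so a half turn about z gives the same grasp; the last joint's range is limited). The gripper opens to 85 mm and grips with 20 to 120 N. Pads are 22 mm wide; open, the fingers measure 114 mm over their backs; the gripper's body (76 mm by 85 mm) begins 54 mm behind the grasp point. The pads swing forward as they close: fully open they stand 13 mm farther back than shut.
Start: joints at [-1.308, 0.576, 0.025, 1.437, -0.015, 1.129, -0.057], TCP at [229.419, 634.82, 231.289] pointing down, gripper open.
Joint ranges: [-2.76, 2.76], [-0.34, 2.15], [-1.52, 1.57], [0.19, 2.46], [-1.09, 4.23], [0.17, 1.99], [-2.82, 2.82]. Speed limits (rad/s): [2.22, 2.22, 3.01, 3.01, 3.14, 3.14, 3.14].

### API

Orientations are given as a unit quaternion [w, x, y, z].
In Python, from cell import r gives the robot as it stands. The module is installed in compiled form; this text tells all that it offers.
- The arm moves only by the tool drive_tool, never from a script. Its argument "rows" is a list of rows, each an object of numbers: "tx", "ty", "tz": the shift along the tool's x, y, z as a fraction of full scale; "wx", "wy", "wz": the turn, a rotation vector about the tool's x, y, z as a fraction of full scale; "gripper": the closure, from 0 (fully open) to 1 (shut). In form: [{"tx": .., "ty": .., "tz": .., "wx": .., "wy": .., "wz": .., "gripper": ..}, ...]. A call has 1 to 8 rows; each row shifts and turns the commanded pose from where the row before left it, along the tool's axes as they then stand; what a row does not reach is not made up. Full scale, the value 1, is 0.04 m for a shift and 0.1 rad for a turn. A row lasts 1/8 s, in which the tool goes at most 62.5 mm and 10.7 degrees, less where a joint would pass 70% of its speed; a pose out of reach is approached as far as the arm can. A call with a number of a shift or a turn outside -1 to 1 is refused whole. A call with a gripper value outside its range is refused whole. The fingers move at their own pace and stop on an object; the grip force is fixed at half the most. Time passes only in rows, so rows that do not move let the fingers close. It gives the time, the measured TCP pose, the force, the opening and the grip force at its end, in the units of the state.
- r.state(): the state, without advancing time (a new reading comes with each control period).
- r.get_image(name): name is "scene" or "side" or "wrist"; returns a dict with "color" (480x640x3 uint8, red, green, blue), "intrinsics" (3x3 intrinsics, pixels), "T" (4x4, takes a point from camera to world coordinates); the wrist camera has in their place "T_tool_cam" (4x4, takes a point from camera to tool coordinates, whose origin is the TCP and whose axes are the flange's). Camera axes: x right, y down, z forward; pixel columns grow to the right and rows downward; lengths in mm; the calibration is good to about 2 mm. The wrist camera is an equidistant fisheye: a pixel r from the principal point sees the ray r / f radians off the axis. A picture is of the moment at which its call begins: read the wrist's pose just before it. There is no depth.
- r.sign_off(): hands the job in; it is judged then, once.
Trained networks look in a picture, given as the dict that the camera call returned (one of the last four; its "shot" number tells which), for a name from the list of things; names that differ only in an ending like _2 or _b are one class to them, and where a whole thing is asked for, a point or a joint stands for the part that bears it (a point fixed in the world has none). Each returns a list of dicts, best first, with "p" (0 to 1); they miss things now and then, are a little off and sometimes report something else, mostly with a low value. They report only what shows in the picture. A call takes as long as a camera call. They do not tell look-alikes from the thing itself.
- r.recognise(picture, label): "extent" ([left, top, right, bottom] in pixels, round what is visible of it).
- r.cut_out(picture, label): "mask" (480x640 bool, what is visible of it) and "extent" ([left, top, right, bottom] in pixels, round what is visible of it).
The state is a dict: "time_s": time; "joints": joint angles; "dq": joint speeds; "effort": joint torques, N m; "tool_pos": TCP position; "eef_rot": TCP orientation; "ft_force": force on the tool from outside, world axes, zero at the start; "wrist_torque": the same for the moment, N m; "grip_width": finger opening in mm; "grip_force": force on a finger pad.
Only numpy, scipy, OpenCV 4.12 (cv2) and the standard library are available. Lean on these libraries where they do the work, as an engineer would, in place of code of your own. Each camera call takes 0.05 s, during which the arm holds its last target. There are 200 camera calls.

## Working session

There is one attempt and no reset: what is moved stays moved. The work goes in short steps, Python scripts to look and compute and a tool call to move; the robot and the scene stay as the last step left them, time stands still between calls to the robot, and variables do not carry over. Pictures are saved under pics/ and viewed, at most 10 in all, crops included, and the job is handed in when it is done.

Besides the shell and the picture viewer there is one more tool, called by a JSON object that holds its "method" and its "body". drive_tool: Moves the arm, as the interface text tells. Its arguments: {"type":"object","properties":{"rows":{"type":"array"}},"required":["rows"]}

```bash
mkdir -p pics
cat > h.py <<'E'
import numpy as np, cv2
from cell import r
from scipy.spatial.transform import Rotation as R
def ray(im,u,v):
    K=im["intrinsics"];T=np.array(im["T"])
    d=T[:3,:3]@np.linalg.inv(K)@np.array([u,v,1.]);return T[:3,3],d
def onz(im,u,v,z):
    o,d=ray(im,u,v);return o+d*(z-o[2])/d[2]
def proj(im,p):
    T=np.linalg.inv(np.array(im["T"]));q=np.array(im["intrinsics"])@(T[:3,:3]@np.array(p,float)+T[:3,3]);return q[:2]/q[2]
def save(im,name):cv2.imwrite("pics/"+name,cv2.cvtColor(im["color"],cv2.COLOR_RGB2BGR))
E
python3 - <<'E'
from h import *
s=r.state();print(s["tool_pos"],s["eef_rot"],s["joints"],s["time_s"],s["grip_width"])
for n in("scene","side"):
    im=r.get_image(n);save(im,n+".png");print(n,np.array(im["T"]).round(2).tolist(),np.array(im["intrinsics"]).tolist())
    for l in["bin","ball0_center","scoop","scoop_handle","mat","balance_pan","jar","jar_lid","wash_bottle","tube"]:
        print(l,[(np.round(d["extent"]).tolist(),round(d["p"],2)) for d in r.recognise(im,l)][:6])
E
```

```text
[229.25072991 634.3833627  230.44462813] [-9.89541891e-05  1.72501457e-01  9.85008911e-01 -8.25955850e-04] [-1.30781589  0.57651416  0.02484024  1.43793638 -0.01499398  1.12899038
 -0.05649647] 0.0 85.34917094429427
scene [[-0.34, 0.78, -0.52, 1080.84], [0.94, 0.28, -0.2, 101.14], [-0.01, -0.56, -0.83, 995.61], [0.0, 0.0, 0.0, 1.0]] [[545.2363446024469, 0.0, 320.74194907811443], [0.0, 545.2363446024469, 232.89123756805256], [0.0, 0.0, 1.0]]
bin []
ball0_center [([517.0, 340.0, 524.0, 349.0], 0.7), ([224.0, 192.0, 283.0, 252.0], 0.47)]
scoop [([323.0, 232.0, 412.0, 312.0], 0.69), ([343.0, 211.0, 393.0, 287.0], 0.64), ([381.0, 195.0, 396.0, 216.0], 0.62)]
scoop_handle [([342.0, 212.0, 396.0, 286.0], 0.71)]
mat [([323.0, 232.0, 415.0, 315.0], 0.68)]
balance_pan [([208.0, 191.0, 299.0, 276.0], 0.94), ([232.0, 304.0, 271.0, 364.0], 0.61), ([322.0, 231.0, 415.0, 314.0], 0.34)]
jar [([140.0, 153.0, 195.0, 207.0], 0.93), ([299.0, 137.0, 349.0, 192.0], 0.68), ([221.0, 192.0, 282.0, 254.0], 0.66)]
jar_lid [([300.0, 330.0, 363.0, 392.0], 0.84)]
wash_bottle [([232.0, 301.0, 272.0, 368.0], 0.8)]

[... 230 characters left out ...]
1, 240.52143553513915], [0.0, 0.0, 1.0]]
bin [([191.0, 124.0, 300.0, 210.0], 0.76), ([254.0, 148.0, 263.0, 154.0], 0.25)]
ball0_center [([408.0, 193.0, 441.0, 256.0], 0.49), ([266.0, 143.0, 270.0, 149.0], 0.39)]
scoop [([194.0, 122.0, 299.0, 211.0], 0.47)]
scoop_handle [([271.0, 211.0, 313.0, 262.0], 0.62)]
mat [([254.0, 209.0, 346.0, 284.0], 0.55)]
balance_pan [([300.0, 293.0, 424.0, 384.0], 0.81)]
jar [([342.0, 268.0, 401.0, 333.0], 0.94), ([221.0, 314.0, 282.0, 385.0], 0.92), ([388.0, 398.0, 462.0, 477.0], 0.83), ([271.0, 210.0, 313.0, 267.0], 0.35)]
jar_lid [([350.0, 190.0, 400.0, 227.0], 0.73)]
wash_bottle [([408.0, 195.0, 440.0, 255.0], 0.79)]
tube [([218.0, 266.0, 263.0, 289.0], 0.6)]
```

Run:
```python
import cv2,numpy as np
a=cv2.imread('pics/scene.png')[130:410,120:580];b=cv2.imread('pics/side.png')[100:400,170:480]
cv2.imwrite('pics/a.png',cv2.resize(a,(800,487),interpolation=3));cv2.imwrite('pics/b.png',cv2.resize(b,(620,600),interpolation=3))
```

```text
(no output)
```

View pics/a.png

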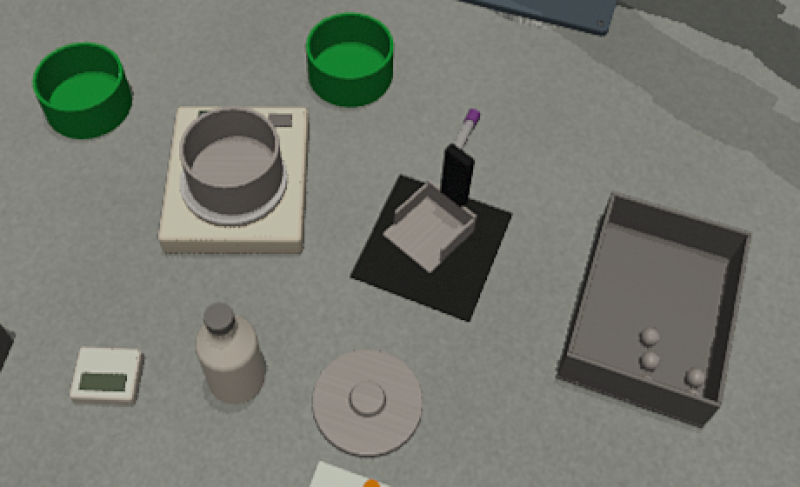

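View pics/b.png

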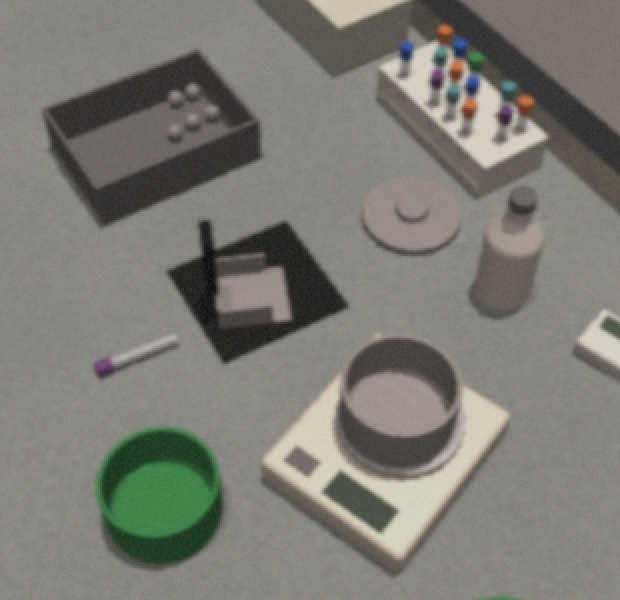

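Scene picture: grey steel jar on the balance at about (252,222). The green look-alikes at (168,180) and (321,164) are not the jar. The scoop on the mat is at (365,262) with its black handle at (383,230), and the bin is on the +y side with three balls visible at its far end. The side picture shows all five balls, around (258–276,145–165). The only other black or grey upright thing is the wash bottle, so the choice is the grey jar and the scoop with the black grip.

Run:
```python
from h import *
A=r.get_image("scene");B=r.get_image("side")
a=lambda x,y:(120+.575*x,130+.575*y)
b=lambda x,y:(170+x/2,100+y/2)
P=lambda im,uv,z:onz(im,*uv,z).round(0)[:2].tolist()
print("balls side",[P(B,b(*p),15) for p in[(176,98),(192,91),(212,112),(192,121),(176,131)]])
print("balls scene",[P(A,a(*p),15) for p in[(650,337),(650,360),(696,378)]])
print("bin rim scene",[P(A,a(*p),65) for p in[(613,195),(750,234),(720,404),(563,347)]])
print("bin rim side",[P(B,b(*p),65) for p in[(45,112),(197,53),(259,125)]], "base",P(B,b(104,224),0))
print("mat scene",[P(A,a(*p),4) for p in[(402,176),(511,212),(469,320),(351,277)]])
print("mat side",[P(B,b(*p),4) for p in[(168,270),(287,223),(347,305),(226,361)]])
print("scoop floor scene lip",[P(A,a(*p),6) for p in[(384,233),(430,271)]],"handle top",[P(A,a(*p),126) for p in[(446,147),(470,157),(473,162),(457,146)]])
print("scoop side lip",[P(B,b(*p),6) for p in[(283,268),(292,319)]],"handle top",P(B,b(206,222),126))
print("jar scene rim",P(A,a(231,146),112),"side",P(B,b(401,384),112))
for im,n in((A,'s'),(B,'d')):
  for l in("jar","balance_pan","scoop_handle"):
    for m in r.cut_out(im,l)[:3]:
      ys,xs=np.where(m["mask"]);print(n,l,m["p"],m["extent"],xs.mean(),ys.mean())
print("lid",P(A,a(367,398),10),"bottle",P(A,a(235,385),0),"tube",P(A,a(468,130),8))
```

```text
balls side [[586.0, 304.0], [611.0, 304.0], [613.0, 255.0], [583.0, 254.0], [557.0, 249.0]]
balls scene [[556.0, 253.0], [584.0, 258.0], [588.0, 309.0]]
bin rim scene [[419.0, 174.0], [420.0, 329.0], [633.0, 325.0], [625.0, 162.0]]
bin rim side [[417.0, 316.0], [628.0, 313.0], [625.0, 155.0]] base [413.0, 169.0]
mat scene [[436.0, -77.0], [442.0, 66.0], [599.0, 58.0], [592.0, -88.0]]
mat side [[443.0, 61.0], [597.0, 48.0], [589.0, -93.0], [436.0, -85.0]]
scoop floor scene lip [[524.0, -71.0], [555.0, -3.0]] handle top [[462.0, -20.0], [466.0, 9.0], [471.0, 14.0], [456.0, -9.0]]
scoop side lip [[556.0, -10.0], [525.0, -77.0]] handle top [471.0, 3.0]
jar scene rim [533.0, -255.0] side [530.0, -263.0]
s jar 0.95 [137.7, 151.2, 192.8, 207.7] 167.23634105960264 181.32657284768212
s jar 0.66 [222.9, 188.7, 282.3, 254.5] 252.95054045201442 221.58303308221423
s jar 0.65 [299.0, 138.7, 347.8, 192.7] 320.70534550195566 163.4845719252499
s balance_pan 0.76 [208.7, 189.4, 297.8, 275.9] 257.5840383530739 242.92075578116186
s scoop_handle 0.87 [341.2, 212.0, 396.4, 284.7] 370.64026095060575 252.2003727865797
d jar 0.98 [341.6, 268.9, 401.3, 335.3] 369.7111445783133 299.8340361445783
d jar 0.7 [389.5, 397.9, 460.7, 475.8] 421.86716963877456 437.0386374028349
d jar 0.63 [220.7, 314.8, 281.6, 385.1] 249.89875916525662 346.9799774393683
d balance_pan 0.61 [299.2, 293.5, 426.9, 385.5] 359.6499196141479 338.001808681672
d scoop_handle 0.7 [272.4, 209.9, 312.6, 264.2] 291.4772382397572 242.7101669195751
lid [728.0, -20.0] bottle [760.0, -164.0] tube [342.0, -18.0]
```

```bash
cat >> h.py <<'E'
M=np.array([[0,1,0],[1,0,0],[0,0,-1.]])
def Rs(yaw,pitch):return R.from_euler('ZY',[yaw,pitch],degrees=True)
def now():
    s=r.state();q=s["eef_rot"];return np.array(s["tool_pos"]),R.from_quat([q[1],q[2],q[3],q[0]]),s
def scoop():
    p,q,s=now();S=R.from_matrix(q.as_matrix()@M.T);o=p-S.apply(OFF);e=S.as_euler('ZYX',degrees=True);return o,e,S.apply([40,0,-0])+o
OFF=np.array([-43,0,58.])
def plan(legs,g,start=None):
    """legs: (scoop-underside origin xyz, yaw, pitch, rows) ; prints rows"""
    p,q,_=now()
    if start: p,q=start
    out=[]
    for o,yaw,pit,n in legs:
        S=Rs(yaw,pit);tp=np.array(o)+S.apply(OFF);tq=R.from_matrix(S.as_matrix()@M)
        for k in range(n,0,-1):
            d=q.inv().apply(tp-p)/k/40;w=(q.inv()*tq).as_rotvec()/k/.1
            m=max(1,abs(d).max(),abs(w).max())
            if m>1.02:print("CLIP",m)
            d=np.clip(d,-1,1).round(2);w=np.clip(w,-1,1).round(2)
            p=p+q.apply(d*40);q=q*R.from_rotvec(w*.1)
            out.append({a:float(v) for a,v in zip(("tx","ty","tz","wx","wy","wz"),[*d,*w]) if v}|{"gripper":g})
    for i in range(0,len(out),8):print(str(out[i:i+8]).replace("'",'"'))
    return p,q
E
python3 - <<'E'
from h import *
plan([([505,-22,150],-25,0,19),([505,-22,80],-25,0,3),([505,-22,4],-25,0,4)],0)
E
```

```text
[{"tx": -0.58, "ty": -0.68, "tz": 0.03, "wz": 0.87, "gripper": 0}, {"tx": -0.64, "ty": -0.63, "tz": 0.03, "wz": 0.87, "gripper": 0}, {"tx": -0.69, "ty": -0.57, "tz": 0.03, "wz": 0.87, "gripper": 0}, {"tx": -0.74, "ty": -0.51, "tz": 0.03, "wz": 0.87, "gripper": 0}, {"tx": -0.78, "ty": -0.45, "tz": 0.03, "wz": 0.87, "gripper": 0}, {"tx": -0.81, "ty": -0.38, "tz": 0.03, "wz": 0.88, "gripper": 0}, {"tx": -0.84, "ty": -0.3, "tz": 0.03, "wz": 0.87, "gripper": 0}, {"tx": -0.87, "ty": -0.23, "tz": 0.03, "wz": 0.88, "gripper": 0}]
[{"tx": -0.88, "ty": -0.15, "tz": 0.03, "wz": 0.87, "gripper": 0}, {"tx": -0.89, "ty": -0.08, "tz": 0.03, "wz": 0.88, "gripper": 0}, {"tx": -0.9, "tz": 0.03, "wz": 0.87, "gripper": 0}, {"tx": -0.89, "ty": 0.08, "tz": 0.03, "wz": 0.88, "gripper": 0}, {"tx": -0.88, "ty": 0.16, "tz": 0.03, "wz": 0.87, "gripper": 0}, {"tx": -0.87, "ty": 0.23, "tz": 0.03, "wz": 0.88, "gripper": 0}, {"tx": -0.84, "ty": 0.31, "tz": 0.03, "wz": 0.87, "gripper": 0}, {"tx": -0.81, "ty": 0.38, "tz": 0.03, "wz": 0.88, "gripper": 0}]
[{"tx": -0.77, "ty": 0.45, "tz": 0.03, "wz": 0.87, "gripper": 0}, {"tx": -0.73, "ty": 0.52, "tz": 0.04, "wz": 0.88, "gripper": 0}, {"tx": -0.69, "ty": 0.58, "tz": 0.03, "wz": 0.87, "gripper": 0}, {"tz": 0.58, "gripper": 0}, {"tz": 0.59, "gripper": 0}, {"tz": 0.58, "gripper": 0}, {"tz": 0.48, "gripper": 0}, {"tz": 0.47, "gripper": 0}]
[{"tz": 0.48, "gripper": 0}, {"tz": 0.47, "gripper": 0}]
```

{"method": "drive_tool", "body": {"rows": [{"tx": -0.58, "ty": -0.68, "tz": 0.03, "wz": 0.87, "gripper": 0}, {"tx": -0.64, "ty": -0.63, "tz": 0.03, "wz": 0.87, "gripper": 0}, {"tx": -0.69, "ty": -0.57, "tz": 0.03, "wz": 0.87, "gripper": 0}, {"tx": -0.74, "ty": -0.51, "tz": 0.03, "wz": 0.87, "gripper": 0}, {"tx": -0.78, "ty": -0.45, "tz": 0.03, "wz": 0.87, "gripper": 0}, {"tx": -0.81, "ty": -0.38, "tz": 0.03, "wz": 0.88, "gripper": 0}, {"tx": -0.84, "ty": -0.3, "tz": 0.03, "wz": 0.87, "gripper": 0}, {"tx": -0.87, "ty": -0.23, "tz": 0.03, "wz": 0.88, "gripper": 0}]}}

```text
validation failed for argument at $.ro...
```

{"method": "drive_tool", "body": {"rows": [{"tx": -0.88, "ty": -0.15, "tz": 0.03, "wz": 0.87, "gripper": 0}, {"tx": -0.89, "ty": -0.08, "tz": 0.03, "wz": 0.88, "gripper": 0}, {"tx": -0.9, "tz": 0.03, "wz": 0.87, "gripper": 0}, {"tx": -0.89, "ty": 0.08, "tz": 0.03, "wz": 0.88, "gripper": 0}, {"tx": -0.88, "ty": 0.16, "tz": 0.03, "wz": 0.87, "gripper": 0}, {"tx": -0.87, "ty": 0.23, "tz": 0.03, "wz": 0.88, "gripper": 0}, {"tx": -0.84, "ty": 0.31, "tz": 0.03, "wz": 0.87, "gripper": 0}, {"tx": -0.81, "ty": 0.38, "tz": 0.03, "wz": 0.88, "gripper": 0}]}}

```text
validation failed for argument at $.ro...
```

{"method": "drive_tool", "body": {"rows": [{"tx": -0.77, "ty": 0.45, "tz": 0.03, "wz": 0.87, "gripper": 0}, {"tx": -0.73, "ty": 0.52, "tz": 0.04, "wz": 0.88, "gripper": 0}, {"tx": -0.69, "ty": 0.58, "tz": 0.03, "wz": 0.87, "gripper": 0}, {"gripper": 0}]}}

```text
validation failed for argument at $.ro...
```

```bash
sed -i 's/ if v}|/}|/' h.py
python3 - <<'E'
from h import *
print(r.state()["time_s"])
E
```

```text
1.5
```

{"method": "drive_tool", "body": {"rows": [{"tx": -0.58, "ty": -0.68, "tz": 0.03, "wx": 0, "wy": 0, "wz": 0.87, "gripper": 0}, {"tx": -0.64, "ty": -0.63, "tz": 0.03, "wx": 0, "wy": 0, "wz": 0.87, "gripper": 0}, {"tx": -0.69, "ty": -0.57, "tz": 0.03, "wx": 0, "wy": 0, "wz": 0.87, "gripper": 0}, {"tx": -0.74, "ty": -0.51, "tz": 0.03, "wx": 0, "wy": 0, "wz": 0.87, "gripper": 0}, {"tx": -0.78, "ty": -0.45, "tz": 0.03, "wx": 0, "wy": 0, "wz": 0.87, "gripper": 0}, {"tx": -0.81, "ty": -0.38, "tz": 0.03, "wx": 0, "wy": 0, "wz": 0.88, "gripper": 0}, {"tx": -0.84, "ty": -0.3, "tz": 0.03, "wx": 0, "wy": 0, "wz": 0.87, "gripper": 0}, {"tx": -0.87, "ty": -0.23, "tz": 0.03, "wx": 0, "wy": 0, "wz": 0.88, "gripper": 0}]}}

```text
time_s: 2.5
tool_pos: [330.0, 365.0, 221.9]
eef_rot: [0.0, 0.5, 0.866, 0.0]
ft_force: [0.9, -0.4, 0.4]
grip_width: 85.4
grip_force: 0.0
```

{"method": "drive_tool", "body": {"rows": [{"tx": -0.88, "ty": -0.15, "tz": 0.03, "wx": 0, "wy": 0, "wz": 0.87, "gripper": 0}, {"tx": -0.89, "ty": -0.08, "tz": 0.03, "wx": 0, "wy": 0, "wz": 0.88, "gripper": 0}, {"tx": -0.9, "ty": 0, "tz": 0.03, "wx": 0, "wy": 0, "wz": 0.87, "gripper": 0}, {"tx": -0.89, "ty": 0.08, "tz": 0.03, "wx": 0, "wy": 0, "wz": 0.88, "gripper": 0}, {"tx": -0.88, "ty": 0.16, "tz": 0.03, "wx": 0, "wy": 0, "wz": 0.87, "gripper": 0}, {"tx": -0.87, "ty": 0.23, "tz": 0.03, "wx": 0, "wy": 0, "wz": 0.88, "gripper": 0}, {"tx": -0.84, "ty": 0.31, "tz": 0.03, "wx": 0, "wy": 0, "wz": 0.87, "gripper": 0}, {"tx": -0.81, "ty": 0.38, "tz": 0.03, "wx": 0, "wy": 0, "wz": 0.88, "gripper": 0}]}}

```text
time_s: 3.5
tool_pos: [429.0, 95.5, 212.3]
eef_rot: [0.0, 0.767, 0.641, 0.0]
ft_force: [-0.5, 1.1, 0.4]
grip_width: 85.4
grip_force: 0.0
```

{"method": "drive_tool", "body": {"rows": [{"tx": -0.77, "ty": 0.45, "tz": 0.03, "wx": 0, "wy": 0, "wz": 0.87, "gripper": 0}, {"tx": -0.73, "ty": 0.52, "tz": 0.04, "wx": 0, "wy": 0, "wz": 0.88, "gripper": 0}, {"tx": -0.69, "ty": 0.58, "tz": 0.03, "wx": 0, "wy": 0, "wz": 0.87, "gripper": 0}, {"tx": 0, "ty": 0, "tz": 0, "wx": 0, "wy": 0, "wz": 0, "gripper": 0}]}}

```text
time_s: 4.0
tool_pos: [466.4, -6.9, 208.2]
eef_rot: [0.001, 0.845, 0.535, 0.0]
ft_force: [-0.2, 0.0, 0.4]
grip_width: 85.4
grip_force: 0.0
```

Run:
```python
from h import *
p,q,s=now();im=r.get_image("wrist");save(im,"w1.png");print(p,scoop())
K=np.array(im["intrinsics"]);T=np.linalg.inv(np.array(im["T_tool_cam"]));c=im["color"].copy()
def pf(P):
    x=T[:3,:3]@q.inv().apply(np.array(P,float)-p)+T[:3,3];th=np.arctan2(np.hypot(x[0],x[1]),x[2]);ph=np.arctan2(x[1],x[0])
    return int(K[0,2]+K[0,0]*th*np.cos(ph)),int(K[1,2]+K[1,1]*th*np.sin(ph))
S=Rs(-25,0)
for v in[(-50,-18,122),(-50,18,122),(-36,18,122),(-36,-18,122),(40,-38,2),(40,38,2)]:
    cv2.circle(c,pf(S.apply(v)+[505,-22,4]),3,(255,0,0),-1)
cv2.imwrite("pics/w1.png",cv2.cvtColor(c,cv2.COLOR_RGB2BGR))
plan([([505,-22,80],-25,0,3),([505,-22,4],-25,0,4)],0)
```

```text
[466.39518555  -6.92799315 208.24810297] (array([504.85345993, -23.48087117, 150.09875233]), array([-2.51533719e+01, -9.40935835e-03, -1.73300585e-02]), array([541.06038976, -40.48258252, 150.1053213 ]))
[{"tx": 0.01, "ty": -0.0, "tz": 0.58, "wx": 0.0, "wy": 0.0, "wz": -0.01, "gripper": 0}, {"tx": 0.01, "ty": -0.01, "tz": 0.59, "wx": 0.0, "wy": 0.0, "wz": -0.01, "gripper": 0}, {"tx": 0.01, "ty": -0.0, "tz": 0.58, "wx": 0.0, "wy": 0.0, "wz": -0.01, "gripper": 0}, {"tx": 0.0, "ty": -0.0, "tz": 0.48, "wx": 0.0, "wy": 0.0, "wz": 0.0, "gripper": 0}, {"tx": 0.0, "ty": -0.0, "tz": 0.47, "wx": 0.0, "wy": 0.0, "wz": 0.0, "gripper": 0}, {"tx": 0.0, "ty": -0.0, "tz": 0.48, "wx": 0.0, "wy": 0.0, "wz": 0.0, "gripper": 0}, {"tx": 0.0, "ty": -0.0, "tz": 0.47, "wx": 0.0, "wy": 0.0, "wz": 0.0, "gripper": 0}]
```

View pics/w1.png

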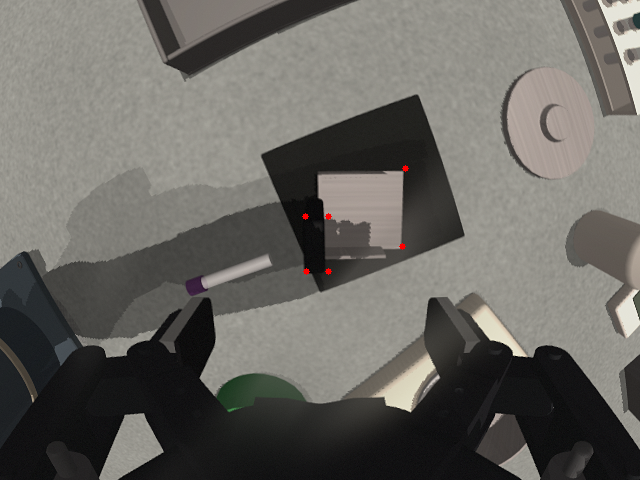

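The wrist view shows the scoop handle at (303–325,198–272) and the lip edge near x=403. My predicted red points match to a few mm, so I can descend and grip.

{"method": "drive_tool", "body": {"rows": [{"tx": 0.01, "ty": 0, "tz": 0.58, "wx": 0, "wy": 0, "wz": 0, "gripper": 0}, {"tx": 0.01, "ty": 0, "tz": 0.59, "wx": 0, "wy": 0, "wz": 0, "gripper": 0}, {"tx": 0.01, "ty": 0, "tz": 0.58, "wx": 0, "wy": 0, "wz": 0, "gripper": 0}, {"tx": 0, "ty": 0, "tz": 0.48, "wx": 0, "wy": 0, "wz": 0, "gripper": 0}, {"tx": 0, "ty": 0, "tz": 0.47, "wx": 0, "wy": 0, "wz": 0, "gripper": 0.3}, {"tx": 0, "ty": 0, "tz": 0.48, "wx": 0, "wy": 0, "wz": 0, "gripper": 0.4}, {"tx": 0, "ty": 0, "tz": 0.47, "wx": 0, "wy": 0, "wz": 0, "gripper": 0.4}, {"tx": 0, "ty": 0, "tz": 0, "wx": 0, "wy": 0, "wz": 0, "gripper": 1}]}}

```text
time_s: 5.05
tool_pos: [465.4, -1.8, 61.3]
eef_rot: [-0.001, 0.843, 0.538, -0.001]
ft_force: [0.4, -0.0, 0.9]
grip_width: 34.6
grip_force: 0.0
```

{"method": "drive_tool", "body": {"rows": [{"tx": 0, "ty": 0, "tz": 0, "wx": 0, "wy": 0, "wz": 0, "gripper": 1}, {"tx": 0, "ty": 0, "tz": 0, "wx": 0, "wy": 0, "wz": 0, "gripper": 1}, {"tx": 0, "ty": 0, "tz": 0, "wx": 0, "wy": 0, "wz": 0, "gripper": 1}, {"tx": 0, "ty": 0, "tz": 0, "wx": 0, "wy": 0, "wz": 0, "gripper": 1}]}}

```text
time_s: 5.55
tool_pos: [466.8, -2.4, 62.8]
eef_rot: [0.0, 0.843, 0.538, 0.001]
ft_force: [-1.4, 1.5, 7.1]
grip_width: 13.4
grip_force: 59.3
```

Run:
```python
from h import *
print(scoop()); s=plan([([470,90,95],-12,0,5),([450,260,95],-1,0,5)],1)
```

```text
(array([505.83338032, -20.55142337,   4.78488326]), array([-24.9618181 ,  -0.03992569,   0.05464828]), array([542.09694026, -37.43198745,   4.81275665]))
[{"tx": 0.38, "ty": -0.39, "tz": -0.45, "wx": 0.0, "wy": -0.0, "wz": -0.45, "gripper": 1}, {"tx": 0.39, "ty": -0.37, "tz": -0.45, "wx": 0.0, "wy": -0.0, "wz": -0.45, "gripper": 1}, {"tx": 0.41, "ty": -0.35, "tz": -0.45, "wx": 0.0, "wy": -0.0, "wz": -0.45, "gripper": 1}, {"tx": 0.43, "ty": -0.34, "tz": -0.45, "wx": 0.0, "wy": -0.0, "wz": -0.46, "gripper": 1}, {"tx": 0.44, "ty": -0.32, "tz": -0.46, "wx": 0.01, "wy": -0.01, "wz": -0.45, "gripper": 1}, {"tx": 0.77, "ty": -0.27, "tz": 0.0, "wx": -0.0, "wy": 0.0, "wz": -0.38, "gripper": 1}, {"tx": 0.78, "ty": -0.24, "tz": 0.0, "wx": -0.0, "wy": 0.0, "wz": -0.39, "gripper": 1}, {"tx": 0.79, "ty": -0.21, "tz": 0.0, "wx": -0.0, "wy": 0.0, "wz": -0.38, "gripper": 1}]
[{"tx": 0.8, "ty": -0.18, "tz": 0.0, "wx": -0.0, "wy": 0.0, "wz": -0.39, "gripper": 1}, {"tx": 0.8, "ty": -0.15, "tz": 0.0, "wx": -0.0, "wy": 0.0, "wz": -0.38, "gripper": 1}]
```

{"method": "drive_tool", "body": {"rows": [{"tx": 0.1, "ty": 0, "tz": -0.6, "wx": 0, "wy": 0, "wz": 0, "gripper": 1}, {"tx": 0.5, "ty": -0.4, "tz": -0.6, "wx": 0, "wy": 0, "wz": -0.45, "gripper": 1}, {"tx": 0.5, "ty": -0.4, "tz": -0.6, "wx": 0, "wy": 0, "wz": -0.45, "gripper": 1}, {"tx": 0.6, "ty": -0.3, "tz": -0.5, "wx": 0, "wy": 0, "wz": -0.45, "gripper": 1}, {"tx": 0.7, "ty": -0.3, "tz": 0, "wx": 0, "wy": 0, "wz": -0.45, "gripper": 1}, {"tx": 0.8, "ty": -0.2, "tz": 0, "wx": 0, "wy": 0, "wz": -0.45, "gripper": 1}, {"tx": 0.8, "ty": -0.2, "tz": 0, "wx": 0, "wy": 0, "wz": -0.45, "gripper": 1}, {"tx": 0.8, "ty": -0.1, "tz": 0, "wx": 0, "wy": 0, "wz": -0.4, "gripper": 1}]}}

```text
time_s: 6.55
tool_pos: [448.8, 206.5, 154.3]
eef_rot: [-0.0, 0.75, 0.662, 0.0]
ft_force: [0.4, -0.4, -1.3]
grip_width: 13.0
grip_force: 58.7
```

Run:
```python
from h import *
print(scoop()); s=plan([([488,262,95],-1,0,3),([488,262,15],-1,0,4)],1)
A=r.get_image("scene");B=r.get_image("side");save(A,"s2.png");save(B,"d2.png")
a=cv2.resize(cv2.imread('pics/s2.png')[210:400,400:600],(570,540),interpolation=3)
cv2.imwrite('pics/s2c.png',a)
```

```text
(array([491.45931397, 201.19385706,  96.29879539]), array([-7.13132678e+00,  3.14318600e-03,  5.15614046e-03]), array([531.1498823 , 196.22809623,  96.29660103]))
[{"tx": 0.46, "ty": -0.09, "tz": 0.01, "wx": -0.0, "wy": -0.0, "wz": -0.36, "gripper": 1}, {"tx": 0.46, "ty": -0.07, "tz": 0.01, "wx": -0.0, "wy": -0.0, "wz": -0.36, "gripper": 1}, {"tx": 0.47, "ty": -0.06, "tz": 0.01, "wx": -0.0, "wy": -0.0, "wz": -0.35, "gripper": 1}, {"tx": 0.0, "ty": 0.0, "tz": 0.5, "wx": -0.0, "wy": -0.0, "wz": -0.0, "gripper": 1}, {"tx": 0.0, "ty": 0.0, "tz": 0.5, "wx": -0.0, "wy": -0.0, "wz": -0.0, "gripper": 1}, {"tx": 0.0, "ty": 0.0, "tz": 0.5, "wx": -0.0, "wy": -0.0, "wz": -0.0, "gripper": 1}, {"tx": 0.0, "ty": 0.0, "tz": 0.5, "wx": -0.0, "wy": -0.0, "wz": -0.0, "gripper": 1}]
```

View pics/s2c.png

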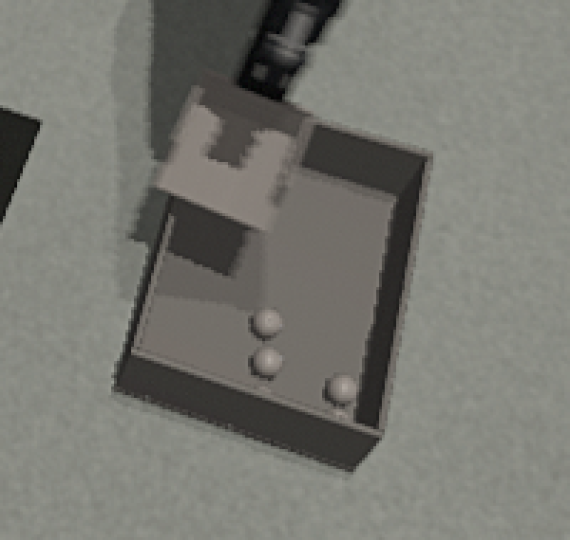

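The crop shows the scoop level over the bin. Balls are visible at crop (266,322), (266,362) and (341,390), with two more hidden behind the near wall.

{"method": "drive_tool", "body": {"rows": [{"tx": 0.46, "ty": -0.09, "tz": 0, "wx": 0, "wy": 0, "wz": -0.36, "gripper": 1}, {"tx": 0.46, "ty": -0.07, "tz": 0, "wx": 0, "wy": 0, "wz": -0.36, "gripper": 1}, {"tx": 0.47, "ty": -0.06, "tz": 0, "wx": 0, "wy": 0, "wz": -0.35, "gripper": 1}, {"tx": 0, "ty": 0, "tz": 0.5, "wx": 0, "wy": 0, "wz": 0, "gripper": 1}, {"tx": 0, "ty": 0, "tz": 0.5, "wx": 0, "wy": 0, "wz": 0, "gripper": 1}, {"tx": 0, "ty": 0, "tz": 0.6, "wx": 0, "wy": 0, "wz": 0, "gripper": 1}, {"tx": 0, "ty": 0, "tz": 0.5, "wx": 0, "wy": 0, "wz": 0, "gripper": 1}, {"tx": 0, "ty": 0, "tz": 0, "wx": 0, "wy": 0, "wz": 0, "gripper": 1}]}}

```text
time_s: 7.65
tool_pos: [444.6, 261.9, 69.0]
eef_rot: [-0.0, 0.713, 0.701, -0.001]
ft_force: [0.1, 0.5, -1.7]
grip_width: 13.1
grip_force: 58.6
```

{"method": "drive_tool", "body": {"rows": [{"tx": 0.1, "ty": 0, "tz": 0.06, "wx": 0, "wy": 0, "wz": 0, "gripper": 1}, {"tx": 0.1, "ty": 0, "tz": 0.06, "wx": 0, "wy": 0, "wz": 0, "gripper": 1}, {"tx": 0, "ty": 0, "tz": 0.06, "wx": 0, "wy": 0, "wz": 0, "gripper": 1}]}}

```text
time_s: 8.02
tool_pos: [445.8, 270.8, 63.7]
eef_rot: [-0.0, 0.713, 0.701, 0.001]
ft_force: [-9.7, -1.6, 44.8]
grip_width: 13.4
grip_force: 65.2
```

{"method": "drive_tool", "body": {"rows": [{"tx": 0, "ty": 0, "tz": -0.05, "wx": 0, "wy": 0, "wz": 0, "gripper": 1}, {"tx": 0.05, "ty": 0, "tz": 0, "wx": 0, "wy": 0, "wz": 0, "gripper": 1}]}}

```text
time_s: 8.28
tool_pos: [445.7, 271.6, 65.2]
eef_rot: [0.0, 0.714, 0.7, 0.0]
ft_force: [-0.8, 0.2, -1.9]
grip_width: 13.5
grip_force: 58.8
```

{"method": "drive_tool", "body": {"rows": [{"tx": 0.08, "ty": 0, "tz": 0, "wx": 0, "wy": 0, "wz": 0, "gripper": 1}, {"tx": 0, "ty": 0, "tz": 0, "wx": 0, "wy": 0, "wz": 0, "gripper": 1}]}}

```text
time_s: 8.52
tool_pos: [445.6, 275.2, 64.8]
eef_rot: [-0.0, 0.714, 0.701, -0.0]
ft_force: [-0.1, 0.0, -1.6]
grip_width: 13.2
grip_force: 58.8
```

{"method": "drive_tool", "body": {"rows": [{"tx": 0, "ty": 0.2, "tz": 0.02, "wx": 0, "wy": 0, "wz": 0, "gripper": 1}, {"tx": 0, "ty": 0.2, "tz": 0.02, "wx": 0, "wy": 0, "wz": 0, "gripper": 1}, {"tx": 0, "ty": 0.2, "tz": 0, "wx": 0, "wy": 0, "wz": 0, "gripper": 1}, {"tx": 0, "ty": 0.2, "tz": 0, "wx": 0, "wy": 0, "wz": 0, "gripper": 1}, {"tx": 0, "ty": 0.2, "tz": 0, "wx": 0, "wy": 0, "wz": 0, "gripper": 1}, {"tx": 0, "ty": 0.2, "tz": 0, "wx": 0, "wy": 0, "wz": 0, "gripper": 1}, {"tx": 0, "ty": 0.2, "tz": 0, "wx": 0, "wy": 0, "wz": 0, "gripper": 1}, {"tx": 0, "ty": 0.1, "tz": 0, "wx": 0, "wy": 0, "wz": 0, "gripper": 1}]}}

```text
time_s: 9.52
tool_pos: [505.9, 273.7, 63.8]
eef_rot: [-0.0, 0.714, 0.7, -0.0]
ft_force: [-7.2, 0.3, 11.6]
grip_width: 13.2
grip_force: 60.6
```

Run:
```python
from h import *
print(scoop()); B=r.get_image("side");save(B,"d2.png")
b=cv2.imread('pics/d2.png')[110:230,180:310]
cv2.imwrite('pics/d2c.png',cv2.resize(b,(650,600),interpolation=3))
```

```text
(array([548.83272605, 272.90309536,   5.76836759]), array([-1.10610322,  0.04803735,  0.02878055]), array([588.82525845, 272.13093787,   5.7348312 ]))
```

View pics/d2c.png

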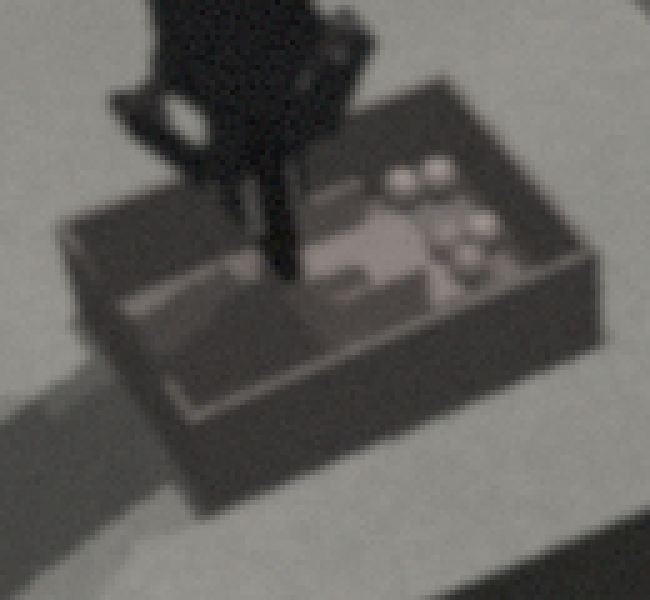

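All five balls are ahead of the lip: crop (402,183), (437,170), (445,228), (482,220) and (468,258). I'll check the last one is within the scoop's width.

Run:
```python
from h import *
B=r.get_image("side")
for p in[(402,183),(437,170),(445,228),(482,220),(468,258)]:print(onz(B,180+p[0]/5,110+p[1]/5,15).round(0))
for p in[(447,80),(597,253)]:print("rim",onz(B,180+p[0]/5,110+p[1]/5,65).round(0))
print([((proj(B,Rs(-1,0).apply(v)+[549,273,5.])-[180,110])*5).round() for v in [(40,-38,2),(40,38,2),(20,-38,30)]])
```

```text
[596. 309.  15.]
[617. 308.  15.]
[598. 266.  15.]
[618. 261.  15.]
[597. 240.  15.]
rim [631. 314.  65.]
rim [629. 161.  65.]
[array([459., 282.]), array([391., 197.]), array([420., 256.])]
```

Run:
```python
from h import *
s=plan([([520,250,7],14,0,3),([528,238,6.3],25,0,2),([548,247,6.3],25,0,3)],1)
s=plan([([552,258,6.3],25,0,2),([540,258,6.3],14,0,2),([530,272,6.3],-1,0,3)],1,s)
```

```text
[{"tx": -0.29, "ty": -0.23, "tz": -0.01, "wx": 0.0, "wy": -0.0, "wz": -0.88, "gripper": 1}, {"tx": -0.27, "ty": -0.25, "tz": -0.01, "wx": 0.0, "wy": -0.0, "wz": -0.88, "gripper": 1}, {"tx": -0.24, "ty": -0.28, "tz": -0.01, "wx": 0.0, "wy": -0.01, "wz": -0.88, "gripper": 1}, {"tx": -0.27, "ty": 0.07, "tz": 0.01, "wx": 0.0, "wy": 0.0, "wz": -0.96, "gripper": 1}, {"tx": -0.28, "ty": 0.05, "tz": 0.01, "wx": 0.0, "wy": 0.01, "wz": -0.96, "gripper": 1}, {"tx": -0.0, "ty": 0.18, "tz": -0.0, "wx": 0.0, "wy": -0.0, "wz": 0.0, "gripper": 1}, {"tx": -0.0, "ty": 0.18, "tz": -0.0, "wx": 0.0, "wy": -0.0, "wz": 0.0, "gripper": 1}, {"tx": -0.01, "ty": 0.19, "tz": -0.0, "wx": 0.0, "wy": -0.0, "wz": 0.0, "gripper": 1}]
[{"tx": 0.1, "ty": 0.1, "tz": -0.0, "wx": 0.0, "wy": -0.0, "wz": 0.0, "gripper": 1}, {"tx": 0.11, "ty": 0.1, "tz": -0.0, "wx": 0.0, "wy": -0.0, "wz": 0.0, "gripper": 1}, {"tx": 0.17, "ty": -0.12, "tz": -0.0, "wx": 0.0, "wy": -0.0, "wz": 0.96, "gripper": 1}, {"tx": 0.15, "ty": -0.14, "tz": -0.0, "wx": 0.0, "wy": -0.01, "wz": 0.96, "gripper": 1}, {"tx": 0.23, "ty": -0.04, "tz": -0.0, "wx": 0.0, "wy": 0.0, "wz": 0.87, "gripper": 1}, {"tx": 0.22, "ty": -0.06, "tz": -0.0, "wx": 0.0, "wy": 0.0, "wz": 0.87, "gripper": 1}, {"tx": 0.21, "ty": -0.08, "tz": -0.0, "wx": 0.0, "wy": 0.0, "wz": 0.88, "gripper": 1}]
```

{"method": "drive_tool", "body": {"rows": [{"tx": -0.29, "ty": -0.23, "tz": -0.01, "wx": 0, "wy": 0, "wz": -0.88, "gripper": 1}, {"tx": -0.27, "ty": -0.25, "tz": -0.01, "wx": 0, "wy": 0, "wz": -0.88, "gripper": 1}, {"tx": -0.24, "ty": -0.28, "tz": -0.01, "wx": 0, "wy": 0, "wz": -0.88, "gripper": 1}, {"tx": -0.27, "ty": 0.07, "tz": 0.01, "wx": 0, "wy": 0, "wz": -0.96, "gripper": 1}, {"tx": -0.28, "ty": 0.05, "tz": 0.01, "wx": 0, "wy": 0, "wz": -0.96, "gripper": 1}, {"tx": 0, "ty": 0.18, "tz": 0, "wx": 0, "wy": 0, "wz": 0, "gripper": 1}, {"tx": 0, "ty": 0.18, "tz": 0, "wx": 0, "wy": 0, "wz": 0, "gripper": 1}, {"tx": 0, "ty": 0.19, "tz": 0, "wx": 0, "wy": 0, "wz": 0, "gripper": 1}]}}

```text
time_s: 10.62
tool_pos: [508.5, 229.7, 63.8]
eef_rot: [-0.0, 0.538, 0.843, -0.0]
ft_force: [-3.6, -2.0, 6.6]
grip_width: 13.3
grip_force: 59.8
```

{"method": "drive_tool", "body": {"rows": [{"tx": 0.1, "ty": 0.1, "tz": 0, "wx": 0, "wy": 0, "wz": 0, "gripper": 1}, {"tx": 0.1, "ty": 0.1, "tz": 0, "wx": 0, "wy": 0, "wz": 0, "gripper": 1}, {"tx": 0, "ty": 0, "tz": 0, "wx": 0, "wy": 0, "wz": 0, "gripper": 1}]}}

```text
time_s: 11.0
tool_pos: [512.7, 241.1, 63.8]
eef_rot: [0.0, 0.537, 0.844, 0.001]
ft_force: [0.2, 0.5, 2.5]
grip_width: 13.1
grip_force: 59.3
```

Run:
```python
from h import *
print(scoop()); B=r.get_image("side");save(B,"d3.png")
b=cv2.imread('pics/d3.png')[120:180,220:310]
cv2.imwrite('pics/d3c.png',cv2.resize(b,(720,480),interpolation=3))
```

```text
(array([551.75671899, 259.35709598,   5.88861563]), array([ 2.50666004e+01, -8.25856852e-02,  1.18900027e-02]), array([587.98931835, 276.30393697,   5.9462713 ]))
```

View pics/d3c.png

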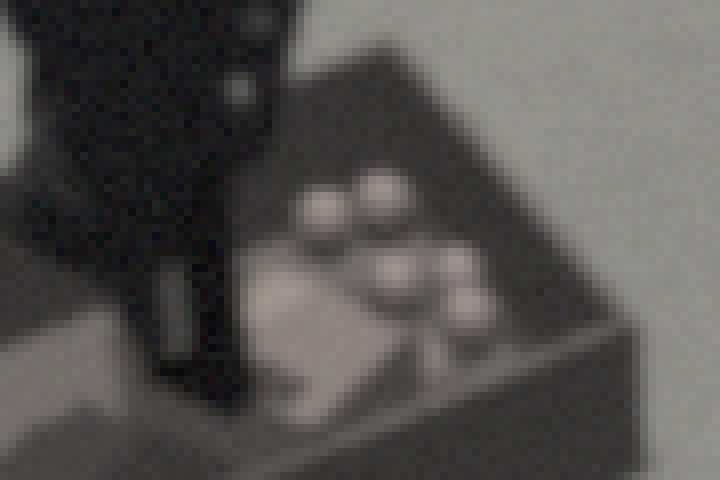

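Run:
```python
from h import *
B=r.get_image("side")
for p in[(325,215),(383,193),(395,273),(458,265),(470,310)]:print(onz(B,220+p[0]/8,120+p[1]/8,15).round(0))
s=plan([([548,228,6.3],35,0,2),([564,229,6.3],45,0,2),([564,254,6.3],45,0,4)],1)
s=plan([([540,250,6.3],28,0,3),([532,262,6.3],14,0,3),([530,272,6.3],-1,0,3)],1,s)
```

```text
[596. 307.  15.]
[618. 306.  15.]
[602. 270.  15.]
[621. 263.  15.]
[614. 242.  15.]
[{"tx": -0.43, "ty": -0.2, "tz": -0.01, "wx": 0.01, "wy": -0.0, "wz": -0.87, "gripper": 1}, {"tx": -0.4, "ty": -0.23, "tz": -0.0, "wx": 0.01, "wy": -0.0, "wz": -0.86, "gripper": 1}, {"tx": -0.2, "ty": 0.18, "tz": -0.0, "wx": -0.0, "wy": -0.0, "wz": -0.87, "gripper": 1}, {"tx": -0.21, "ty": 0.16, "tz": -0.0, "wx": -0.0, "wy": -0.0, "wz": -0.88, "gripper": 1}, {"tx": 0.11, "ty": 0.11, "tz": -0.0, "wx": -0.0, "wy": -0.0, "wz": 0.0, "gripper": 1}, {"tx": 0.11, "ty": 0.11, "tz": -0.0, "wx": -0.0, "wy": -0.0, "wz": 0.0, "gripper": 1}, {"tx": 0.11, "ty": 0.11, "tz": -0.0, "wx": -0.0, "wy": -0.0, "wz": 0.0, "gripper": 1}, {"tx": 0.11, "ty": 0.11, "tz": -0.0, "wx": -0.0, "wy": -0.0, "wz": 0.0, "gripper": 1}]
[{"tx": 0.22, "ty": -0.15, "tz": -0.0, "wx": -0.0, "wy": -0.0, "wz": 0.99, "gripper": 1}, {"tx": 0.21, "ty": -0.17, "tz": -0.0, "wx": -0.0, "wy": -0.0, "wz": 0.99, "gripper": 1}, {"tx": 0.19, "ty": -0.19, "tz": -0.0, "wx": -0.0, "wy": -0.0, "wz": 0.99, "gripper": 1}, {"tx": 0.2, "ty": -0.0, "tz": -0.0, "wx": -0.0, "wy": -0.0, "wz": 0.81, "gripper": 1}, {"tx": 0.21, "ty": -0.02, "tz": -0.0, "wx": -0.0, "wy": -0.0, "wz": 0.82, "gripper": 1}, {"tx": 0.2, "ty": -0.03, "tz": -0.0, "wx": -0.0, "wy": -0.0, "wz": 0.81, "gripper": 1}, {"tx": 0.18, "ty": 0.02, "tz": -0.0, "wx": -0.0, "wy": -0.0, "wz": 0.87, "gripper": 1}, {"tx": 0.18, "ty": -0.0, "tz": -0.0, "wx": -0.0, "wy": -0.0, "wz": 0.88, "gripper": 1}]
[{"tx": 0.17, "ty": -0.02, "tz": -0.0, "wx": -0.0, "wy": -0.0, "wz": 0.87, "gripper": 1}]
```

{"method": "drive_tool", "body": {"rows": [{"tx": -0.5, "ty": -0.24, "tz": -0.01, "wx": 0, "wy": 0, "wz": -0.87, "gripper": 1}, {"tx": -0.46, "ty": -0.27, "tz": 0, "wx": 0, "wy": 0, "wz": -0.87, "gripper": 1}, {"tx": -0.2, "ty": 0.18, "tz": 0, "wx": 0, "wy": 0, "wz": -0.87, "gripper": 1}, {"tx": -0.21, "ty": 0.16, "tz": 0, "wx": 0, "wy": 0, "wz": -0.88, "gripper": 1}, {"tx": 0.13, "ty": 0.13, "tz": 0, "wx": 0, "wy": 0, "wz": 0, "gripper": 1}, {"tx": 0.13, "ty": 0.13, "tz": 0, "wx": 0, "wy": 0, "wz": 0, "gripper": 1}, {"tx": 0.14, "ty": 0.14, "tz": 0, "wx": 0, "wy": 0, "wz": 0, "gripper": 1}, {"tx": 0.14, "ty": 0.14, "tz": 0, "wx": 0, "wy": 0, "wz": 0, "gripper": 1}]}}

```text
time_s: 12.1
tool_pos: [533.4, 221.0, 64.6]
eef_rot: [0.001, 0.383, 0.924, -0.0]
ft_force: [0.9, -4.4, 7.3]
grip_width: 13.5
grip_force: 60.3
```

{"method": "drive_tool", "body": {"rows": [{"tx": 0, "ty": 0, "tz": 0, "wx": 0, "wy": 0, "wz": 0, "gripper": 1}]}}

```text
time_s: 12.22
tool_pos: [533.4, 222.3, 64.7]
eef_rot: [0.001, 0.383, 0.924, 0.0]
ft_force: [-0.2, -1.8, 6.5]
grip_width: 13.1
grip_force: 60.2
```

Run:
```python
from h import *
o=scoop();print(o);B=r.get_image("side");save(B,"d4.png")
b=cv2.imread('pics/d4.png')[120:180,220:310]
cv2.imwrite('pics/d4c.png',cv2.resize(b,(720,480),interpolation=3))
plan([([542,250,6.3],28,0,3),([532,264,6.3],14,0,2),([530,274,6.3],-1,0,3)],1)
```

```text
(array([563.92477843, 252.69687795,   6.73173964]), array([45.01558255, -0.07957175, -0.06650476]), array([592.20132897, 280.98881325,   6.78729118]))
CLIP 1.221338627951636
CLIP 1.442677265520902
CLIP 1.0202237093095998
CLIP 1.0303355687866336
CLIP 1.0606711471780248
[{"tx": 0.22, "ty": -0.13, "tz": 0.0, "wx": 0.01, "wy": 0.0, "wz": 0.99, "gripper": 1}, {"tx": 0.2, "ty": -0.15, "tz": 0.0, "wx": 0.0, "wy": 0.0, "wz": 0.99, "gripper": 1}, {"tx": 0.19, "ty": -0.17, "tz": 0.01, "wx": 0.01, "wy": 0.01, "wz": 0.99, "gripper": 1}, {"tx": 0.34, "ty": -0.01, "tz": -0.0, "wx": -0.0, "wy": -0.0, "wz": 1.0, "gripper": 1}, {"tx": 0.34, "ty": -0.05, "tz": -0.0, "wx": -0.0, "wy": -0.0, "wz": 1.0, "gripper": 1}, {"tx": 0.18, "ty": 0.03, "tz": -0.0, "wx": -0.0, "wy": -0.0, "wz": 1.0, "gripper": 1}, {"tx": 0.18, "ty": 0.01, "tz": -0.0, "wx": -0.0, "wy": -0.0, "wz": 1.0, "gripper": 1}, {"tx": 0.18, "ty": -0.02, "tz": -0.0, "wx": -0.0, "wy": 0.0, "wz": 1.0, "gripper": 1}]
```

View pics/d4c.png

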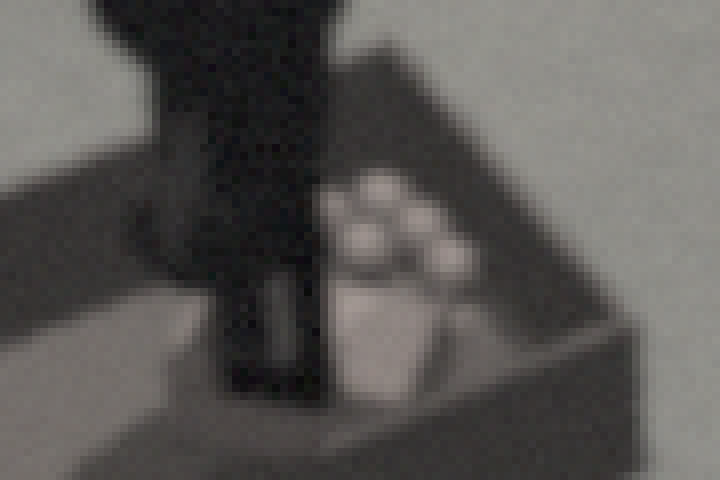

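The balls are now bunched in the corner at crop (335,205), (380,187), (420,222), (365,240) and (450,255), so I'll swing the scoop round and go in straight.

{"method": "drive_tool", "body": {"rows": [{"tx": 0.22, "ty": -0.2, "tz": 0, "wx": 0, "wy": 0, "wz": 1, "gripper": 1}, {"tx": 0.2, "ty": -0.2, "tz": 0, "wx": 0, "wy": 0, "wz": 1, "gripper": 1}, {"tx": 0.19, "ty": -0.17, "tz": 0, "wx": 0, "wy": 0, "wz": 1, "gripper": 1}, {"tx": 0.34, "ty": -0.05, "tz": 0, "wx": 0, "wy": 0, "wz": 1, "gripper": 1}, {"tx": 0.34, "ty": -0.05, "tz": 0, "wx": 0, "wy": 0, "wz": 1, "gripper": 1}, {"tx": 0.18, "ty": 0, "tz": 0, "wx": 0, "wy": 0, "wz": 1, "gripper": 1}, {"tx": 0.18, "ty": 0, "tz": 0, "wx": 0, "wy": 0, "wz": 1, "gripper": 1}, {"tx": 0.18, "ty": 0, "tz": 0, "wx": 0, "wy": 0, "wz": 1, "gripper": 1}]}}

```text
time_s: 13.28
tool_pos: [481.4, 270.0, 64.5]
eef_rot: [0.001, 0.713, 0.701, 0.0]
ft_force: [1.0, -2.5, 5.0]
grip_width: 13.2
grip_force: 59.9
```

{"method": "drive_tool", "body": {"rows": [{"tx": 0.1, "ty": 0, "tz": 0, "wx": 0, "wy": 0, "wz": 0, "gripper": 1}, {"tx": 0, "ty": 0, "tz": 0, "wx": 0, "wy": 0, "wz": 0, "gripper": 1}]}}

```text
time_s: 13.52
tool_pos: [480.8, 274.1, 64.5]
eef_rot: [0.0, 0.712, 0.702, 0.0]
ft_force: [-0.7, -2.6, 8.3]
grip_width: 13.5
grip_force: 60.4
```

{"method": "drive_tool", "body": {"rows": [{"tx": 0.1, "ty": 0, "tz": 0, "wx": 0, "wy": 0, "wz": 0, "gripper": 1}, {"tx": 0, "ty": 0, "tz": 0, "wx": 0, "wy": 0, "wz": 0, "gripper": 1}]}}

```text
time_s: 13.78
tool_pos: [480.9, 277.8, 64.5]
eef_rot: [0.0, 0.712, 0.702, -0.0]
ft_force: [-0.9, -2.5, 8.9]
grip_width: 13.0
grip_force: 60.4
```

{"method": "drive_tool", "body": {"rows": [{"tx": 0.05, "ty": 0, "tz": 0, "wx": 0, "wy": 0, "wz": 0, "gripper": 1}, {"tx": 0, "ty": 0, "tz": 0, "wx": 0, "wy": 0, "wz": 0, "gripper": 1}]}}

```text
time_s: 14.02
tool_pos: [481.0, 279.5, 64.5]
eef_rot: [0.001, 0.712, 0.702, -0.0]
ft_force: [-1.1, -3.6, 7.7]
grip_width: 13.3
grip_force: 60.3
```

{"method": "drive_tool", "body": {"rows": [{"tx": 0, "ty": 0.2, "tz": 0, "wx": 0, "wy": 0, "wz": 0, "gripper": 1}, {"tx": 0, "ty": 0.2, "tz": 0, "wx": 0, "wy": 0, "wz": 0, "gripper": 1}, {"tx": 0, "ty": 0.15, "tz": 0, "wx": 0, "wy": 0, "wz": 0, "gripper": 1}, {"tx": 0, "ty": 0.15, "tz": 0, "wx": 0, "wy": 0, "wz": 0, "gripper": 1}, {"tx": 0, "ty": 0.15, "tz": 0, "wx": 0, "wy": 0, "wz": 0, "gripper": 1}, {"tx": 0, "ty": 0.1, "tz": 0, "wx": 0, "wy": 0, "wz": 0, "gripper": 1}, {"tx": 0, "ty": 0.1, "tz": 0, "wx": 0, "wy": 0, "wz": 0, "gripper": 1}]}}

```text
time_s: 14.9
tool_pos: [521.3, 280.7, 64.5]
eef_rot: [-0.001, 0.712, 0.702, -0.0]
ft_force: [-6.4, 0.4, 13.0]
grip_width: 13.0
grip_force: 60.8
```

{"method": "drive_tool", "body": {"rows": [{"tx": 0, "ty": 0.1, "tz": 0, "wx": 0, "wy": 0, "wz": 0, "gripper": 1}, {"tx": 0, "ty": 0.1, "tz": 0, "wx": 0, "wy": 0, "wz": 0, "gripper": 1}]}}

```text
time_s: 15.15
tool_pos: [528.9, 280.7, 64.5]
eef_rot: [-0.001, 0.712, 0.702, -0.001]
ft_force: [-13.4, 1.6, 17.8]
grip_width: 13.1
grip_force: 61.5
```

Lip at about x=612. Pushing on with force checks.

{"method": "drive_tool", "body": {"rows": [{"tx": 0, "ty": 0.1, "tz": 0, "wx": 0, "wy": 0, "wz": 0, "gripper": 1}, {"tx": 0, "ty": 0.08, "tz": 0, "wx": 0, "wy": 0, "wz": 0, "gripper": 1}]}}

```text
time_s: 15.4
tool_pos: [536.0, 280.8, 64.5]
eef_rot: [-0.001, 0.712, 0.703, -0.001]
ft_force: [-6.3, 2.1, 10.2]
grip_width: 13.0
grip_force: 60.7
```

Run:
```python
from h import *
o=scoop();print(o);B=r.get_image("side");save(B,"d5.png");A=r.get_image("scene");save(A,"s5.png")
b=cv2.resize(cv2.imread('pics/d5.png')[120:180,220:310],(720,480),interpolation=3)
a=cv2.resize(cv2.imread('pics/s5.png')[280:370,440:560],(160*4,480),interpolation=3)
cv2.imwrite('pics/d5c.png',cv2.resize(np.hstack([b,a]),(800,282)))
```

```text
(array([578.80718915, 280.30228022,   6.33339302]), array([-0.7352865 ,  0.16773406,  0.05770718]), array([618.803724  , 279.78896969,   6.21629273]))
```

View pics/d5c.png

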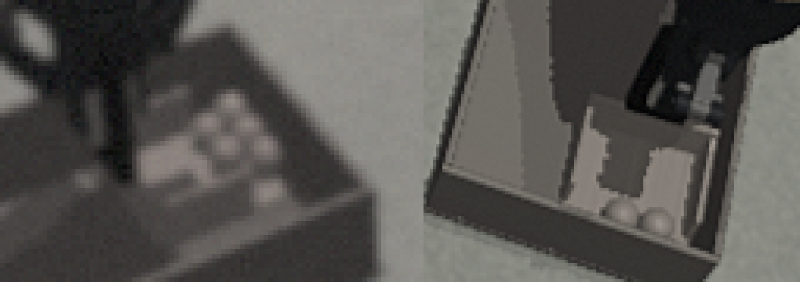

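Both views show all five balls inside the scoop's width (left crop (205–285,95–160)), with the lip a few mm short of the wall. Pressing the last bit.

{"method": "drive_tool", "body": {"rows": [{"tx": 0, "ty": 0.08, "tz": 0, "wx": 0, "wy": 0, "wz": 0, "gripper": 1}, {"tx": 0, "ty": 0.06, "tz": 0, "wx": 0, "wy": 0, "wz": 0, "gripper": 1}, {"tx": 0, "ty": 0.03, "tz": 0, "wx": 0, "wy": 0, "wz": 0, "gripper": 1}]}}

```text
time_s: 15.88
tool_pos: [543.1, 280.5, 64.4]
eef_rot: [-0.001, 0.712, 0.702, -0.001]
ft_force: [-7.3, 0.8, 10.9]
grip_width: 13.0
grip_force: 60.7
```

{"method": "drive_tool", "body": {"rows": [{"tx": 0, "ty": 0.04, "tz": 0, "wx": 0, "wy": 0, "wz": 0, "gripper": 1}, {"tx": 0, "ty": 0.0, "tz": 0, "wx": 0, "wy": 0, "wz": 0, "gripper": 1}]}}

```text
time_s: 16.12
tool_pos: [544.9, 280.5, 64.4]
eef_rot: [-0.001, 0.712, 0.702, -0.0]
ft_force: [-5.7, 1.4, 10.7]
grip_width: 13.4
grip_force: 60.6
```

{"method": "drive_tool", "body": {"rows": [{"tx": 0, "ty": 0.05, "tz": 0, "wx": 0, "wy": 0, "wz": 0, "gripper": 1}, {"tx": 0, "ty": 0.03, "tz": 0, "wx": 0, "wy": 0, "wz": 0, "gripper": 1}]}}

```text
time_s: 16.38
tool_pos: [545.9, 280.7, 64.5]
eef_rot: [-0.002, 0.712, 0.703, -0.002]
ft_force: [-15.9, 2.0, 21.4]
grip_width: 13.4
grip_force: 62.1
```

Run:
```python
from h import *
o,e,_=scoop();print(o,e)
o=np.array(o)
s=plan([(o+[-3,0,12],-0.8,-16,4),(o+[-6,-1,100],-0.8,-16,4)],1)
```

```text
[588.59121499 280.24926184   6.21823556] [-0.73009258  0.34272843  0.05034404]
[{"tx": 0.0, "ty": -0.11, "tz": 0.02, "wx": -0.71, "wy": -0.0, "wz": 0.0, "gripper": 1}, {"tx": 0.0, "ty": -0.11, "tz": 0.01, "wx": -0.71, "wy": -0.0, "wz": 0.0, "gripper": 1}, {"tx": 0.0, "ty": -0.11, "tz": -0.0, "wx": -0.72, "wy": -0.01, "wz": 0.01, "gripper": 1}, {"tx": 0.0, "ty": -0.11, "tz": -0.02, "wx": -0.71, "wy": -0.0, "wz": 0.0, "gripper": 1}, {"tx": -0.01, "ty": 0.13, "tz": -0.53, "wx": -0.0, "wy": -0.0, "wz": 0.0, "gripper": 1}, {"tx": -0.0, "ty": 0.13, "tz": -0.53, "wx": -0.0, "wy": -0.0, "wz": 0.0, "gripper": 1}, {"tx": -0.01, "ty": 0.14, "tz": -0.54, "wx": -0.0, "wy": -0.0, "wz": 0.0, "gripper": 1}, {"tx": -0.0, "ty": 0.13, "tz": -0.53, "wx": -0.0, "wy": -0.0, "wz": 0.0, "gripper": 1}]
```

{"method": "drive_tool", "body": {"rows": [{"tx": 0, "ty": -0.15, "tz": 0, "wx": -0.71, "wy": 0, "wz": 0, "gripper": 1}, {"tx": 0, "ty": -0.11, "tz": 0, "wx": -0.71, "wy": 0, "wz": 0, "gripper": 1}, {"tx": 0, "ty": -0.11, "tz": 0, "wx": -0.71, "wy": 0, "wz": 0, "gripper": 1}, {"tx": 0, "ty": -0.11, "tz": -0.02, "wx": -0.71, "wy": 0, "wz": 0, "gripper": 1}, {"tx": 0, "ty": 0, "tz": -0.02, "wx": 0, "wy": 0, "wz": 0, "gripper": 1}]}}

```text
time_s: 17.0
tool_pos: [527.2, 280.1, 62.6]
eef_rot: [0.1, 0.704, 0.696, 0.097]
ft_force: [0.9, 0.3, -3.1]
grip_width: 13.4
grip_force: 59.1
```

{"method": "drive_tool", "body": {"rows": [{"tx": 0, "ty": 0.08, "tz": -0.4, "wx": 0, "wy": 0, "wz": 0, "gripper": 1}, {"tx": 0, "ty": 0.1, "tz": -0.5, "wx": 0, "wy": 0, "wz": 0, "gripper": 1}, {"tx": 0, "ty": 0.14, "tz": -0.5, "wx": 0, "wy": 0, "wz": 0, "gripper": 1}, {"tx": 0, "ty": 0.14, "tz": -0.5, "wx": 0, "wy": 0, "wz": 0, "gripper": 1}, {"tx": 0, "ty": 0.1, "tz": -0.4, "wx": 0, "wy": 0, "wz": 0, "gripper": 1}, {"tx": 0, "ty": 0, "tz": 0, "wx": 0, "wy": 0, "wz": 0, "gripper": 1}]}}

```text
time_s: 17.75
tool_pos: [526.7, 280.0, 159.5]
eef_rot: [0.101, 0.705, 0.695, 0.1]
ft_force: [-0.5, 1.5, -3.6]
grip_width: 13.5
grip_force: 59.2
```

Run:
```python
from h import *
print(scoop());B=r.get_image("side");save(B,"d6.png");A=r.get_image("scene");save(A,"s6.png")
b=cv2.resize(cv2.imread('pics/d6.png')[80:190,190:330],(610,480),interpolation=3)
a=cv2.resize(cv2.imread('pics/s6.png')[220:370,400:580],(576,480),interpolation=3)
c=np.hstack([b,a]);cv2.imwrite('pics/d6c.png',cv2.resize(c,(800,324)))
```

```text
(array([584.30278658, 279.23639623, 115.90724394]), array([ -0.84914918, -16.31247946,   0.07189021]), array([622.6883361 , 278.6674635 , 127.14227415]))
```

View pics/d6c.png

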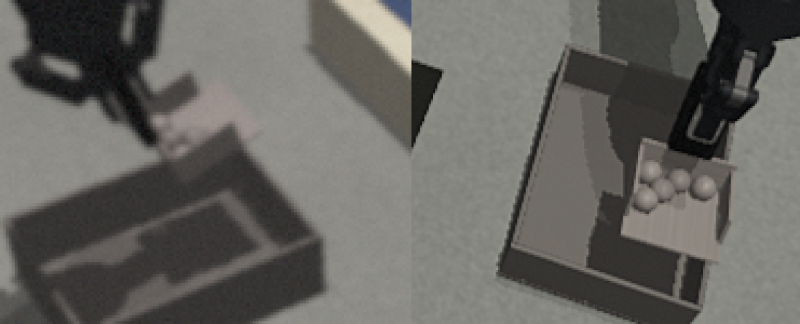

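The scene view shows all five balls in the scoop bowl at crop (651,172), (680,180), (663,188), (646,200) and (703,187), and the bin is empty. Carrying them to the jar.

Run:
```python
from h import *
o,e,_=scoop()
s=plan([([582,270,128],-1.5,-16,1),([577,240,142],-4,-16,1),([497,-208,154],-24,-16,13),([493,-232,154],-25.5,-16,1)],1)
s=plan([([492,-238.5,152],-26,-16,1),([495,-240,145],-26,6,4),([496,-240.5,134],-26,33,5)],1,s)
```

```text
[{"tx": -0.21, "ty": 0.08, "tz": -0.34, "wx": 0.04, "wy": -0.03, "wz": 0.12, "gripper": 1}, {"tx": -0.69, "ty": -0.01, "tz": -0.37, "wx": -0.0, "wy": -0.12, "wz": 0.42, "gripper": 1}, {"tx": -0.83, "ty": -0.08, "tz": -0.05, "wx": -0.0, "wy": -0.07, "wz": 0.26, "gripper": 1}, {"tx": -0.83, "ty": -0.05, "tz": -0.04, "wx": -0.0, "wy": -0.07, "wz": 0.26, "gripper": 1}, {"tx": -0.84, "ty": -0.03, "tz": -0.03, "wx": -0.0, "wy": -0.07, "wz": 0.26, "gripper": 1}, {"tx": -0.84, "ty": -0.01, "tz": -0.03, "wx": -0.0, "wy": -0.08, "wz": 0.26, "gripper": 1}, {"tx": -0.84, "ty": 0.01, "tz": -0.02, "wx": -0.0, "wy": -0.07, "wz": 0.26, "gripper": 1}, {"tx": -0.84, "ty": 0.03, "tz": -0.02, "wx": -0.0, "wy": -0.08, "wz": 0.26, "gripper": 1}]
[{"tx": -0.83, "ty": 0.05, "tz": -0.01, "wx": -0.0, "wy": -0.07, "wz": 0.26, "gripper": 1}, {"tx": -0.83, "ty": 0.08, "tz": -0.0, "wx": -0.0, "wy": -0.08, "wz": 0.26, "gripper": 1}, {"tx": -0.83, "ty": 0.1, "tz": 0.0, "wx": -0.0, "wy": -0.07, "wz": 0.25, "gripper": 1}, {"tx": -0.83, "ty": 0.12, "tz": 0.01, "wx": -0.0, "wy": -0.08, "wz": 0.26, "gripper": 1}, {"tx":
[... 539 characters left out ...]
-0.0, "ty": 0.16, "tz": -0.04, "wx": 0.96, "wy": 0.0, "wz": -0.0, "gripper": 1}, {"tx": -0.0, "ty": 0.16, "tz": -0.06, "wx": 0.96, "wy": 0.0, "wz": -0.0, "gripper": 1}, {"tx": -0.0, "ty": 0.15, "tz": -0.06, "wx": 0.96, "wy": 0.0, "wz": -0.0, "gripper": 1}, {"tx": -0.0, "ty": 0.17, "tz": -0.01, "wx": 0.94, "wy": 0.0, "wz": -0.0, "gripper": 1}, {"tx": -0.0, "ty": 0.16, "tz": -0.03, "wx": 0.94, "wy": 0.0, "wz": -0.0, "gripper": 1}, {"tx": -0.0, "ty": 0.16, "tz": -0.04, "wx": 0.95, "wy": -0.0, "wz": -0.0, "gripper": 1}]
[{"tx": -0.0, "ty": 0.16, "tz": -0.06, "wx": 0.94, "wy": -0.0, "wz": -0.0, "gripper": 1}, {"tx": -0.0, "ty": 0.15, "tz": -0.08, "wx": 0.95, "wy": -0.0, "wz": -0.0, "gripper": 1}]
```

{"method": "drive_tool", "body": {"rows": [{"tx": -0.2, "ty": 0.08, "tz": -0.34, "wx": 0, "wy": -0.03, "wz": 0.12, "gripper": 1}, {"tx": -0.45, "ty": 0, "tz": -0.37, "wx": 0, "wy": -0.12, "wz": 0.42, "gripper": 1}, {"tx": -0.7, "ty": -0.07, "tz": -0.05, "wx": 0, "wy": -0.07, "wz": 0.26, "gripper": 1}, {"tx": -0.83, "ty": -0.05, "tz": -0.04, "wx": 0, "wy": -0.07, "wz": 0.26, "gripper": 1}, {"tx": -0.84, "ty": -0.03, "tz": -0.03, "wx": 0, "wy": -0.07, "wz": 0.26, "gripper": 1}, {"tx": -0.84, "ty": -0.01, "tz": -0.03, "wx": 0, "wy": -0.08, "wz": 0.26, "gripper": 1}, {"tx": -0.84, "ty": 0.01, "tz": -0.02, "wx": 0, "wy": -0.07, "wz": 0.26, "gripper": 1}, {"tx": -0.84, "ty": 0.03, "tz": -0.02, "wx": 0, "wy": -0.08, "wz": 0.26, "gripper": 1}]}}

```text
time_s: 18.85
tool_pos: [485.8, 59.2, 192.5]
eef_rot: [0.11, 0.777, 0.613, 0.088]
ft_force: [0.2, 0.6, -2.0]
grip_width: 13.5
grip_force: 59.2
```

{"method": "drive_tool", "body": {"rows": [{"tx": -0.83, "ty": 0.05, "tz": -0.01, "wx": 0, "wy": -0.07, "wz": 0.26, "gripper": 1}, {"tx": -0.83, "ty": 0.08, "tz": 0, "wx": 0, "wy": -0.08, "wz": 0.26, "gripper": 1}, {"tx": -0.83, "ty": 0.1, "tz": 0, "wx": 0, "wy": -0.07, "wz": 0.25, "gripper": 1}, {"tx": -0.83, "ty": 0.12, "tz": 0.01, "wx": 0, "wy": -0.08, "wz": 0.26, "gripper": 1}, {"tx": -0.83, "ty": 0.14, "tz": 0.02, "wx": 0, "wy": -0.07, "wz": 0.25, "gripper": 1}, {"tx": -0.8, "ty": 0.16, "tz": 0.02, "wx": 0, "wy": -0.08, "wz": 0.26, "gripper": 1}, {"tx": -0.65, "ty": 0.14, "tz": 0.03, "wx": 0, "wy": -0.07, "wz": 0.25, "gripper": 1}, {"tx": -0.4, "ty": 0.1, "tz": 0.04, "wx": 0, "wy": -0.07, "wz": 0.25, "gripper": 1}]}}

```text
time_s: 19.85
tool_pos: [444.0, -180.5, 197.7]
eef_rot: [0.119, 0.838, 0.527, 0.076]
ft_force: [-0.3, -0.7, -3.6]
grip_width: 13.3
grip_force: 59.2
```

Run:
```python
from h import *
print(scoop(),r.state()["ft_force"])
B=r.get_image("side");save(B,"d7.png")
b=cv2.imread('pics/d7.png');
for z,cx,cy in((112,532,-258),):
  for t in np.linspace(0,6.28,40):cv2.circle(b,tuple(int(round(k)) for k in proj(B,[cx+58*np.cos(t),cy+58*np.sin(t),z])),0,(0,0,255),-1)
cv2.imwrite('pics/d7c.png',cv2.resize(b[190:400,270:490],(628,600),interpolation=3))
plan([([492,-238.5,152],-26,-16,2),([495,-240,145],-26,6,4),([496,-240.5,134],-26,33,5)],1)
```

```text
(array([ 495.88490601, -205.31486974,  154.01730621]), array([-25.73204213, -16.21580053,   0.16677893]), array([ 530.48475431, -221.99048999,  165.18754288])) [-0.28421762 -0.72864797 -3.59827769]
[{"tx": -0.37, "ty": 0.12, "tz": 0.06, "wx": 0.02, "wy": -0.01, "wz": 0.01, "gripper": 1}, {"tx": -0.37, "ty": 0.12, "tz": 0.06, "wx": 0.03, "wy": -0.02, "wz": 0.01, "gripper": 1}, {"tx": -0.0, "ty": 0.16, "tz": -0.03, "wx": 0.96, "wy": 0.0, "wz": 0.0, "gripper": 1}, {"tx": -0.0, "ty": 0.16, "tz": -0.04, "wx": 0.96, "wy": 0.0, "wz": 0.0, "gripper": 1}, {"tx": -0.0, "ty": 0.16, "tz": -0.06, "wx": 0.96, "wy": 0.0, "wz": 0.0, "gripper": 1}, {"tx": -0.0, "ty": 0.15, "tz": -0.07, "wx": 0.96, "wy": 0.0, "wz": 0.0, "gripper": 1}, {"tx": -0.0, "ty": 0.17, "tz": -0.01, "wx": 0.94, "wy": 0.0, "wz": 0.0, "gripper": 1}, {"tx": -0.0, "ty": 0.16, "tz": -0.03, "wx": 0.94, "wy": 0.0, "wz": 0.0, "gripper": 1}]
[{"tx": -0.0, "ty": 0.16, "tz": -0.04, "wx": 0.94, "wy": 0.0, "wz": 0.0, "gripper": 1}, {"tx": -0.0, "ty": 0.16, "tz": -0.06, "wx": 0.94, "wy": 0.0, "wz": 0.0, "gripper": 1}, {"tx": -0.0, "ty": 0.15, "tz": -0.07, "wx": 0.95, "wy": 0.0, "wz": 0.0, "gripper": 1}]
```

View pics/d7c.png

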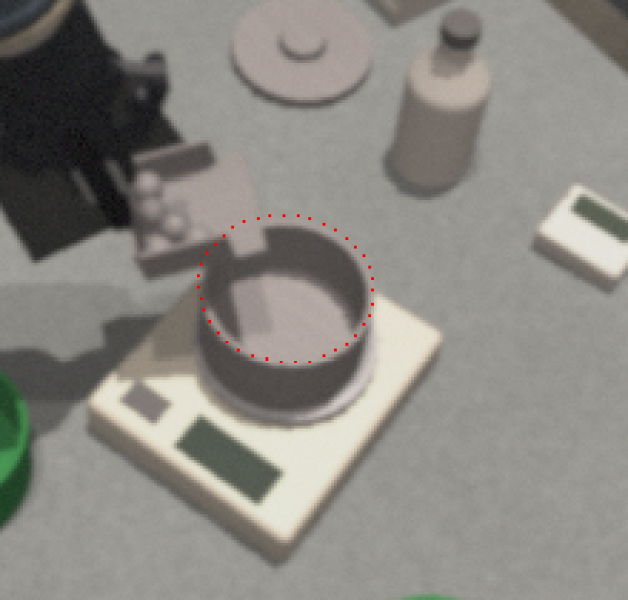

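The side view shows the balls at the back of the scoop (crop x 145–175) and the jar rim about 2 px below my circle, so I'm shifting the pour 4 mm towards −y.

{"method": "drive_tool", "body": {"rows": [{"tx": -0.42, "ty": 0.14, "tz": 0.06, "wx": 0, "wy": 0, "wz": 0, "gripper": 1}, {"tx": -0.42, "ty": 0.14, "tz": 0.06, "wx": 0, "wy": 0, "wz": 0, "gripper": 1}, {"tx": 0, "ty": 0.16, "tz": -0.03, "wx": 0.96, "wy": 0, "wz": 0, "gripper": 1}, {"tx": 0, "ty": 0.16, "tz": -0.04, "wx": 0.96, "wy": 0, "wz": 0, "gripper": 1}, {"tx": 0, "ty": 0.16, "tz": -0.06, "wx": 0.96, "wy": 0, "wz": 0, "gripper": 1}, {"tx": 0, "ty": 0.15, "tz": -0.03, "wx": 0.96, "wy": 0, "wz": 0, "gripper": 1}, {"tx": 0, "ty": 0.17, "tz": 0, "wx": 0.7, "wy": 0, "wz": 0, "gripper": 1}, {"tx": 0, "ty": 0.16, "tz": -0.03, "wx": 0.7, "wy": 0, "wz": 0, "gripper": 1}]}}

```text
time_s: 20.9
tool_pos: [475.2, -230.4, 205.2]
eef_rot: [-0.103, 0.839, 0.53, -0.064]
ft_force: [-0.3, -0.4, -3.4]
grip_width: 13.4
grip_force: 59.4
```

Run:
```python
from h import *
print(scoop(),r.state()["ft_force"])
plan([([495,-244.5,133],-26,33,3)],1)
```

```text
(array([ 500.32677931, -242.22027225,  138.59650304]), array([-25.45820388,  13.93392085,   0.10946014]), array([ 535.37999791, -258.9084227 ,  128.96439527])) [-0.32840305 -0.44882895 -3.41828517]
CLIP 1.109182471495556
CLIP 1.1637646784359186
CLIP 1.327541449205028
[{"tx": -0.03, "ty": 0.16, "tz": -0.04, "wx": 1.0, "wy": 0.01, "wz": 0.03, "gripper": 1}, {"tx": -0.04, "ty": 0.15, "tz": -0.05, "wx": 1.0, "wy": 0.0, "wz": 0.03, "gripper": 1}, {"tx": -0.03, "ty": 0.15, "tz": -0.07, "wx": 1.0, "wy": 0.01, "wz": 0.03, "gripper": 1}]
```

{"method": "drive_tool", "body": {"rows": [{"tx": -0.03, "ty": 0.14, "tz": -0.03, "wx": 0.9, "wy": 0, "wz": 0, "gripper": 1}, {"tx": -0.03, "ty": 0.14, "tz": -0.03, "wx": 0.9, "wy": 0, "wz": 0, "gripper": 1}, {"tx": -0.03, "ty": 0.14, "tz": -0.05, "wx": 0.9, "wy": 0, "wz": 0, "gripper": 1}, {"tx": 0, "ty": 0.14, "tz": -0.07, "wx": 0.9, "wy": 0, "wz": 0, "gripper": 1}, {"tx": 0, "ty": 0, "tz": 0, "wx": 0, "wy": 0, "wz": 0, "gripper": 1}, {"tx": 0, "ty": 0, "tz": 0, "wx": 0, "wy": 0, "wz": 0, "gripper": 1}]}}

```text
time_s: 21.65
tool_pos: [494.7, -243.7, 203.7]
eef_rot: [-0.25, 0.808, 0.51, -0.157]
ft_force: [-0.8, 0.2, -1.1]
grip_width: 13.1
grip_force: 59.7
```

Run:
```python
from h import *
print(scoop(),r.state()["ft_force"])
B=r.get_image("side");save(B,"d8.png")
for d in r.recognise(B,"ball0_center"):print(np.round(d["extent"]),d["p"])
A=r.get_image("scene");save(A,"s8.png")
for d in r.recognise(A,"ball0_center"):print(np.round(d["extent"]),d["p"])
```

```text
(array([ 497.27679618, -244.84034801,  131.53903221]), array([-25.4204438 ,  34.31205886,   0.12471646]), array([ 527.11720125, -259.02266436,  108.9910361 ])) [-0.8013716   0.2305364  -1.11261466]
[211. 190. 298. 276.] 0.36
```

Run:
```python
from h import *
s=plan([([492,-238,165],-25,20,4),([500,-190,160],-25,8,3),([510,-80,130],-22,0,5),([514,-14,60],-20,0,4)],1)
```

```text
[{"tx": 0.02, "ty": -0.24, "tz": -0.07, "wx": -0.62, "wy": -0.02, "wz": -0.02, "gripper": 1}, {"tx": 0.02, "ty": -0.23, "tz": -0.08, "wx": -0.63, "wy": -0.01, "wz": -0.01, "gripper": 1}, {"tx": 0.02, "ty": -0.22, "tz": -0.09, "wx": -0.62, "wy": -0.02, "wz": -0.02, "gripper": 1}, {"tx": 0.03, "ty": -0.22, "tz": -0.11, "wx": -0.63, "wy": -0.01, "wz": -0.01, "gripper": 1}, {"tx": 0.39, "ty": -0.18, "tz": 0.16, "wx": -0.7, "wy": -0.0, "wz": -0.0, "gripper": 1}, {"tx": 0.39, "ty": -0.19, "tz": 0.15, "wx": -0.7, "wy": -0.0, "wz": -0.0, "gripper": 1}, {"tx": 0.39, "ty": -0.21, "tz": 0.14, "wx": -0.69, "wy": -0.0, "wz": -0.0, "gripper": 1}, {"tx": 0.51, "ty": -0.2, "tz": 0.21, "wx": -0.28, "wy": -0.01, "wz": -0.1, "gripper": 1}]
[{"tx": 0.51, "ty": -0.2, "tz": 0.2, "wx": -0.28, "wy": -0.01, "wz": -0.11, "gripper": 1}, {"tx": 0.51, "ty": -0.2, "tz": 0.19, "wx": -0.28, "wy": -0.01, "wz": -0.1, "gripper": 1}, {"tx": 0.52, "ty": -0.21, "tz": 0.19, "wx": -0.28, "wy": -0.0, "wz": -0.11, "gripper": 1}, {"tx": 0.52, "ty": -0.2, "tz": 0.18, "wx": -0.28, "wy": -0.01, "wz": -0.1, "gripper": 1}, {"tx": 0.38, "ty": -0.13, "tz": 0.44, "wx": 0.0, "wy": 0.0, "wz": -0.09, "gripper": 1}, {"tx": 0.38, "ty": -0.13, "tz": 0.44, "wx": 0.0, "wy": 0.0, "wz": -0.09, "gripper": 1}, {"tx": 0.39, "ty": -0.12, "tz": 0.44, "wx": 0.0, "wy": 0.0, "wz": -0.09, "gripper": 1}, {"tx": 0.38, "ty": -0.13, "tz": 0.43, "wx": 0.0, "wy": 0.0, "wz": -0.08, "gripper": 1}]
```

{"method": "drive_tool", "body": {"rows": [{"tx": 0, "ty": -0.24, "tz": -0.07, "wx": -0.62, "wy": 0, "wz": 0, "gripper": 1}, {"tx": 0, "ty": -0.23, "tz": -0.08, "wx": -0.63, "wy": 0, "wz": 0, "gripper": 1}, {"tx": 0.02, "ty": -0.22, "tz": -0.09, "wx": -0.62, "wy": 0, "wz": 0, "gripper": 1}, {"tx": 0.03, "ty": -0.22, "tz": -0.11, "wx": -0.63, "wy": 0, "wz": 0, "gripper": 1}, {"tx": 0.39, "ty": -0.18, "tz": 0.16, "wx": -0.7, "wy": 0, "wz": 0, "gripper": 1}, {"tx": 0.39, "ty": -0.19, "tz": 0.15, "wx": -0.7, "wy": 0, "wz": 0, "gripper": 1}, {"tx": 0.39, "ty": -0.21, "tz": 0.14, "wx": -0.69, "wy": 0, "wz": 0, "gripper": 1}, {"tx": 0.51, "ty": -0.2, "tz": 0.21, "wx": -0.28, "wy": 0, "wz": -0.1, "gripper": 1}]}}

```text
time_s: 22.85
tool_pos: [468.3, -154.0, 216.4]
eef_rot: [-0.048, 0.842, 0.537, -0.028]
ft_force: [0.8, -0.1, -1.9]
grip_width: 13.1
grip_force: 59.4
```

{"method": "drive_tool", "body": {"rows": [{"tx": 0.51, "ty": -0.2, "tz": 0.2, "wx": -0.28, "wy": 0, "wz": -0.11, "gripper": 1}, {"tx": 0.51, "ty": -0.2, "tz": 0.19, "wx": -0.28, "wy": 0, "wz": -0.1, "gripper": 1}, {"tx": 0.52, "ty": -0.21, "tz": 0.19, "wx": -0.28, "wy": 0, "wz": -0.11, "gripper": 1}, {"tx": 0.52, "ty": -0.2, "tz": 0.18, "wx": -0.28, "wy": 0, "wz": -0.1, "gripper": 1}]}}

```text
time_s: 23.35
tool_pos: [470.7, -64.3, 188.3]
eef_rot: [-0.002, 0.831, 0.556, 0.003]
ft_force: [0.4, 0.4, -1.2]
grip_width: 13.7
grip_force: 59.5
```

Run:
```python
from h import *
print(scoop(),r.state()["ft_force"])
for n in("side","scene"):
  B=r.get_image(n);save(B,n+"9.png")
  for d in r.recognise(B,"ball0_center"):print(n,np.round(d["extent"]),d["p"])
  for d in r.recognise(B,"jar"):print(n,"jar",np.round(d["extent"]),d["p"])
  # bright ball-like circles
  g=cv2.GaussianBlur(cv2.resize(cv2.cvtColor(B["color"],cv2.COLOR_RGB2GRAY),None,fx=4,fy=4,interpolation=3),(9,9),2)
  for nm,c,z in(("jar",(531,-262),66),("bin",(560,250),15)):
    u,v=proj(B,[*c,z]);w=35 if nm=="jar" else 60
    x0,y0=int((u-w)*4),int((v-w)*4);sub=g[y0:y0+8*w,x0:x0+8*w]
    h=cv2.HoughCircles(sub,cv2.HOUGH_GRADIENT,1,22,param1=60,param2=13,minRadius=14,maxRadius=28)
    print(n,nm,None if h is None else [(round((x0+a)/4),round((y0+b)/4),round(q/4,1)) for a,b,q in h[0][:8]])
plan([([514,-14,60],-20,0,4),([514,-14,5],-20,0,4)],1)
# compare with before: where did the picture change around bin/jar
a=cv2.imread('pics/side.png').astype(int);b=cv2.imread('pics/side9.png').astype(int)
d=abs(a-b).max(2);print("jar diff>25",(d[275:325,345:400]>25).sum(),"bin diff",(d[124:210,191:300]>25).sum())
```

```text
(array([510.59920169, -80.34675172, 130.33597085]), array([-2.24800941e+01, -9.92748606e-03,  4.29459254e-01]), array([547.55969833, -95.64124878, 130.34290155])) [ 0.38309583  0.39609035 -1.22031883]
side [382. 290. 387. 294.] 0.55
side [192. 131. 262. 209.] 0.42
side jar [386. 398. 461. 480.] 0.93
side jar [339. 266. 401. 334.] 0.67
side jar [222. 314. 282. 384.] 0.65
side jar [(364, 287, np.float32(5.4)), (384, 292, np.float32(6.6)), (388, 331, np.float32(4.8)), (390, 306, np.float32(6.3))]
side bin [(275, 206, np.float32(4.2)), (303, 203, np.float32(4.6)), (313, 166, np.float32(3.7))]
scene jar [221. 190. 281. 252.] 0.86
scene jar [298. 136. 341. 191.] 0.84
scene jar [139. 150. 194. 208.] 0.76
scene jar [230. 213. 239. 227.] 0.24
scene jar [(236, 221, np.float32(4.5)), (234, 228, np.float32(4.8))]
scene bin [(530, 356, np.float32(6.4)), (525, 364, np.float32(6.6))]
[{"tx": 0.39, "ty": -0.15, "tz": 0.44, "wx": -0.0, "wy": -0.02, "wz": -0.11, "gripper": 1}, {"tx": 0.39, "ty": -0.14, "tz": 0.44, "wx": -0.0, "wy": -0.02, "wz": -0.11, "gripper": 1}, {"tx": 0.39, "ty": -0.14, "tz": 0.44, "wx": -0.0, "wy": -0.01, "wz": -0.11, "gripper": 1}, {"tx": 0.39, "ty": -0.13, "tz": 0.45, "wx": -0.01, "wy": -0.02, "wz": -0.11, "gripper": 1}, {"tx": 0.0, "ty": 0.0, "tz": 0.34, "wx": 0.0, "wy": 0.0, "wz": -0.0, "gripper": 1}, {"tx": 0.0, "ty": 0.0, "tz": 0.34, "wx": 0.0, "wy": 0.0, "wz": -0.0, "gripper": 1}, {"tx": 0.0, "ty": 0.0, "tz": 0.35, "wx": 0.0, "wy": 0.0, "wz": -0.0, "gripper": 1}, {"tx": 0.0, "ty": 0.0, "tz": 0.34, "wx": 0.0, "wy": 0.0, "wz": -0.0, "gripper": 1}]
jar diff>25 217 bin diff 2492
```

Run:
```python
import cv2,numpy as np
g=cv2.imread('pics/side9.png',0);sub=g[276:318,346:400]
for row in sub[::1]:print(''.join(" .:-=+*#%@"[int(np.clip((v-60)/14,0,9))] for v in row))
a=cv2.imread('pics/side.png').astype(int);b=cv2.imread('pics/side9.png').astype(int)
d=(abs(cv2.blur(a.astype(np.float32),(3,3))-cv2.blur(b.astype(np.float32),(3,3))).max(2)>18).astype(np.uint8)
n,l,s,c=cv2.connectedComponentsWithStats(d)
print([s[i].tolist() for i in range(1,n) if s[i][4]>12])
```

```text
**+=:.     .   ... .......    .. .. ..  ...-=+********
*+=:. .  .. . ..... ..... ....  . ..........:=+*******
+=:.     .    ...... ............. ... .    .:=+******
=:.  ..   ..  ............ ..  ......  .. . ..:=******
-..    .   .. ....:::....... .  ..  .   .    ..-=*****
:.    ...   ...::-==-:..............          .:-+****
.        .....:-=++++=:........ .. . .  ..     .:=****
.           ..:=+**#*+-:..... ........... . . . .-+***
    .   . ....-++*##*+=::........ .....    .    .:=***
     .. .....:-=+*#**+=-::::::....... ...  ..    .-+**
.      ...::-:-==+**+====---:::::....:...        .:=**
  .  ..::-===-:-==++===+++====--:::--==-:..       .-+*
    .:-==+**+-:::-----=+*****++=---=++++=-..      .-+*
  ..:=+***#**=:..::::-=*#######*+===****+=:..      :=*
 ..-=+*#####*+-:....:-+*########*+=+**#**+-..      .=*
..:=+*#######*+-::.:-=**########*+==*****+-.. .    .-+
.:=**#########*+====+**#########*=-=+++++=-:.      .-+
-=+*###########******###########+---==+==-:.       .-*
=+*############################*+-::-----:::.      .-*
+**############################*+-:..::::::::.     .-+

[... 1161 characters left out ...]
 .......::--=+++++******++++=-::.....     .:+#%@
[[8, 0, 10, 9, 57], [26, 0, 31, 63, 1003], [167, 0, 169, 268, 16640], [0, 40, 54, 221, 6600], [80, 112, 60, 181, 7644], [40, 121, 47, 152, 3526], [254, 145, 7, 5, 28], [254, 150, 7, 6, 33], [253, 166, 9, 7, 45], [251, 176, 6, 5, 25], [267, 208, 12, 40, 250], [0, 237, 6, 26, 119], [0, 258, 50, 50, 1615], [72, 262, 256, 86, 8864], [359, 280, 11, 7, 55], [359, 287, 10, 6, 45], [381, 286, 9, 8, 48], [379, 292, 9, 7, 47], [390, 298, 6, 7, 34], [385, 302, 8, 7, 39], [10, 312, 34, 13, 204], [68, 341, 22, 21, 131], [108, 358, 14, 11, 79], [3, 361, 9, 16, 92], [25, 366, 12, 4, 20], [75, 368, 23, 20, 186], [11, 378, 22, 28, 392], [37, 390, 28, 19, 225]]
```

{"method": "drive_tool", "body": {"rows": [{"tx": 0.39, "ty": -0.15, "tz": 0.44, "wx": 0, "wy": -0.02, "wz": -0.11, "gripper": 1}, {"tx": 0.39, "ty": -0.14, "tz": 0.44, "wx": 0, "wy": -0.02, "wz": -0.11, "gripper": 1}, {"tx": 0.39, "ty": -0.14, "tz": 0.44, "wx": 0, "wy": -0.01, "wz": -0.11, "gripper": 1}, {"tx": 0.39, "ty": -0.13, "tz": 0.45, "wx": 0, "wy": -0.02, "wz": -0.11, "gripper": 1}, {"tx": 0, "ty": 0, "tz": 0.34, "wx": 0, "wy": 0, "wz": 0, "gripper": 1}, {"tx": 0, "ty": 0, "tz": 0.34, "wx": 0, "wy": 0, "wz": 0, "gripper": 1}, {"tx": 0, "ty": 0, "tz": 0.35, "wx": 0, "wy": 0, "wz": 0, "gripper": 1}, {"tx": 0, "ty": 0, "tz": 0.3, "wx": 0, "wy": 0, "wz": 0, "gripper": 1}]}}

```text
time_s: 24.65
tool_pos: [473.2, 0.8, 63.4]
eef_rot: [-0.0, 0.819, 0.573, -0.001]
ft_force: [-1.4, 1.0, 4.0]
grip_width: 13.2
grip_force: 60.5
```

Run:
```python
import cv2,numpy as np
g=cv2.imread('pics/scene9.png',0)[190:240,222:284]
for row in g:print(''.join(" .:-=+*#%@"[int(np.clip((v-40)/14,0,9))] for v in row))
g=cv2.imread('pics/side9.png',0)[128:185,230:298]
for row in g:print(''.join(" .:-=+*#%@"[int(np.clip((v-40)/14,0,9))] for v in row))
```

```text
#********#******#********##*#############***#######*********#*
*%%%%%%%%%%%%%%%%%%%%@@%%######%%########%%%%%%%%%%###########
@@@@@@@@@@@@@@@@@@@@@@@%%%####****##%%%%%@%@@@@@@@@@@@@@@@@@@@
@@@@@@@@@@@@%####%%@@@##*+====-:--==+++*#%%@@@@@@@@@@@@@@@@@@@
@@@@@@@@@@@@=  ::*##*++=:...::::::::...:=++*%%@@@@@@@@@@@@@@@@
@@@@@@@@@@@@=:+##%*=:.:.:::::::::::::::::.:-+#%%@@@@@####%%%%%
@@@@@@@@@@@@=*%%*+:::::::::::::::::::::::::.:=+#%%@@#=========
@@@@@@@@@@@%*%*=:..::::::::::::::::::::::::::.:=*#%@*==+++++++
@@@@@@@@@@@%#+:.:::::::::::::::::::::::::::::::.-*%%*==+++++++
@@@@@@@@@%%#+:..::::::::::::::::::::::::::::::::.-+%#*++++++++
@@@@@@@@%%*=:.:::::::::::::::::::::::::::::::::::.:+%#+=++++++
@@@@@@@%%*-..:::::::::::::::::::::::::::::::::::::.:*%#+++++++
@@@@@@@%*-...::::::::::::::::::::::::::::::::::::::.-#%+:--:::
@@@@@@%#-..:::::::::::::::::::::::::::::::::::::::::.-###@@@@@
@@@@@%#=...::::::::::::::::::::::::::::::::::::::::::.*%%@@@@@
@@@@@%+....::::::::::::::::::::::::::::::::::::::::::.-##@@@@@
@@@@%#-..:.::::::::::::::::::::::::::::::::::::::::::..#%@@@@@
@@@%%+...::::::::::::::::::::
[... 5348 characters left out ...]
@@@@@@@@@@@@@
+++++++++++++++++++++=--:-===-:. @@@@@@@@@@@@@@@@@@@@@@@@@@@@@@@@@@@
++++++++++++++++++++=-:. .:::.. @@@@@@@@@@@@@@@@@@@@@@@@@@@@@@@@@@@@
+++++++++++++++++++=-:  @  .     @@@@@@@@@@@@@@@@@@@@@@@@@@@@@@@@@@@
+++++++++++++++++++=-: @          @@@@@@@@@@@@@@@@@@@@@@@@@@@@@@@@@@
+++++++++++++++++===-. @         @@@@@@@@@@@@@@@@@@@@@@@@@@@@@@@@@@@
++++++++++++++++==-::.             @@@@@@@@@@@@@@@@@@@@@@@@@@@@@@@@@
++++++++++++====-::...               @@@@@@@@@@@@@@@@@@@@@@@@@@@@@@@
+++++++++++==--:....   @@@           @ @@@@@@@@@@@@@@@@@@@@@@@@@@@@@
+++++++++==--:.....   @@@@@@@@          @@@@@@@@@@@@@@@@@@@@@@@@@@@@<stdin>:5: RuntimeWarning: overflow encountered in scalar subtract
```

Run:
```python
from h import *
B=r.get_image("side");A=r.get_image("scene")
for u,v in[(364,284),(383,289.5),(391.5,301),(388,311)]:print("side",onz(B,u,v,66).round(0))
for u,v in[(235,220.5),(233,228)]:print("scene",onz(A,u,v,66).round(0))
# visibility in side view of floor-level points round the jar wall (centre 531,-262, ring r=43)
for k in range(0,360,20):
    p=np.array([531+43*np.cos(np.radians(k)),-262+43*np.sin(np.radians(k)),66])
    out=[k]
    for im in(B,A):
        c=np.array(im["T"])[:3,3];t=(112-66)/(c[2]-66);q=p+(c-p)*t;out.append(int(53-np.hypot(q[0]-531,q[1]+262)))
    print(out,p.round(0)[:2],proj(A,p).round(0))
```

```text
side [ 551. -219.   66.]
side [ 575. -250.   66.]
side [ 573. -281.   66.]
side [ 553. -295.   66.]
scene [ 532. -302.   66.]
scene [ 551. -298.   66.]
[0, 22, -17] [ 574. -262.] [244. 242.]
[20, 32, -19] [ 571. -247.] [251. 243.]
[40, 39, -20] [ 564. -234.] [259. 242.]
[60, 38, -18] [ 552. -225.] [265. 239.]
[80, 30, -14] [ 538. -220.] [270. 234.]
[100, 20, -8] [ 524. -220.] [273. 228.]
[120, 10, 0] [ 510. -225.] [273. 222.]
[140, 2, 8] [ 498. -234.] [271. 217.]
[160, -4, 19] [ 491. -247.] [267. 212.]
[180, -10, 30] [ 488. -262.] [261. 210.]
[200, -14, 41] [ 491. -277.] [254. 209.]
[220, -16, 43] [ 498. -290.] [247. 210.]
[240, -15, 34] [ 510. -299.] [241. 213.]
[260, -13, 22] [ 524. -304.] [236. 217.]
[280, -9, 12] [ 538. -304.] [233. 223.]
[300, -3, 2] [ 552. -299.] [232. 229.]
[320, 4, -6] [ 564. -290.] [234. 234.]
[340, 13, -12] [ 571. -277.] [238. 239.]
```

All five are in the jar: (551,−219), (575,−250), (573,−281), (553,−296) and (532,−302). Now I'll seat the scoop and release it.

{"method": "drive_tool", "body": {"rows": [{"tx": 0, "ty": 0, "tz": 0.02, "wx": 0, "wy": 0, "wz": 0, "gripper": 1}, {"tx": 0, "ty": 0, "tz": 0, "wx": 0, "wy": 0, "wz": 0, "gripper": 0.5}, {"tx": 0, "ty": 0, "tz": 0, "wx": 0, "wy": 0, "wz": 0, "gripper": 0.2}, {"tx": 0, "ty": 0, "tz": 0, "wx": 0, "wy": 0, "wz": 0, "gripper": 0}, {"tx": 0, "ty": 0, "tz": 0, "wx": 0, "wy": 0, "wz": 0, "gripper": 0}]}}

```text
time_s: 25.38
tool_pos: [473.3, 1.5, 63.4]
eef_rot: [-0.0, 0.819, 0.574, -0.001]
ft_force: [0.2, 0.1, -0.6]
grip_width: 84.0
grip_force: 0.0
```

{"method": "drive_tool", "body": {"rows": [{"tx": 0, "ty": 0, "tz": -0.3, "wx": 0, "wy": 0, "wz": 0, "gripper": 0}, {"tx": 0, "ty": 0, "tz": -0.5, "wx": 0, "wy": 0, "wz": 0, "gripper": 0}, {"tx": 0, "ty": 0, "tz": -0.8, "wx": 0, "wy": 0, "wz": 0, "gripper": 0}, {"tx": 0, "ty": 0, "tz": -0.8, "wx": 0, "wy": 0, "wz": 0, "gripper": 0}, {"tx": 0, "ty": 0, "tz": -0.8, "wx": 0, "wy": 0, "wz": 0, "gripper": 0}, {"tx": 0, "ty": 0, "tz": -0.8, "wx": 0, "wy": 0, "wz": 0, "gripper": 0}, {"tx": 0, "ty": 0, "tz": 0, "wx": 0, "wy": 0, "wz": 0, "gripper": 0}]}}

```text
time_s: 26.25
tool_pos: [474.5, 1.2, 226.0]
eef_rot: [0.0, 0.819, 0.574, 0.001]
ft_force: [0.3, -0.5, -0.8]
grip_width: 85.5
grip_force: 0.0
```

Run:
```python
from h import *
B=r.get_image("side")
S=Rs(-20,0)
for l in("scoop","scoop_handle","jar"):print(l,[(np.round(d["extent"]).tolist(),round(d["p"],2)) for d in r.recognise(B,l)])
v=[S.apply(q)+[514,-14,4] for q in[(40,38,0),(40,-38,0),(-50,18,122),(-50,-18,122),(-36,-18,122),(-40,38,0),(-40,-38,0)]]
p=np.array([proj(B,k) for k in v]);print("expect",p.min(0).round(),p.max(0).round(),r.state()["ft_force"])
```

```text
scoop [([273.0, 206.0, 313.0, 260.0], 0.65)]
scoop_handle [([273.0, 205.0, 316.0, 259.0], 0.7)]
jar [([343.0, 268.0, 401.0, 334.0], 0.83), ([221.0, 314.0, 282.0, 386.0], 0.77), ([390.0, 398.0, 458.0, 478.0], 0.71)]
expect [270. 205.] [318. 260.] [-0.5529577   0.21296352  0.04397476]
```

The scoop stands where expected and the jar hasn't moved.

```bash
python3 -c "
from cell import r
print(r.sign_off())"
```

```text
the job is handed in; nothing more can be done
None
```

I handed the job in after about 27 s of robot time: all five balls are in the jar, the jar did not move on the pan, and the scoop stands upright and released on the mat; the judge returned no verdict.

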